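# Load a soft-jaw blank into the sprung roller-jaw checking nest

### The job

Load the upper soft-jaw blank from the rack into the checking nest: first lift off the spacer plate that covers it and lay that squarely on top of the pile of spacer plates. The rack gives access to the blank's ends only and the nest to its sides only, so set the blank down flat on the bench and let go, take it again across its sides, and push it straight down between the nest's two sprung roller jaws, keeping hold of it until both rollers have closed over its ends; then let go. Leave the lower blank and spacer in the rack, and do not disturb the pile or the other things on the bench.

Things in the scene. Friction and masses are not known exactly. Their poses are not given: they have to be found in the camera images.
- blank_centre (a point): Centre of the upper aluminium soft-jaw blank, the one to load: bright block 58 mm long (x), 28 wide (y), 24 high (z up), 5 mm x 45 degree chamfers across its end edges, two dark screw holes on top, 110 g. It starts in the rack, lengthwise along the rack's x, between the two spacer plates.
- spacer_centre (a point): Centre of the upper spacer plate, on top of the stack in the rack: dark brown fibre board, 66 mm long (x), 30 wide (y), 6 thick (z up), 25 g. It stands 4 mm past the blank at each end, so it can be pinched by its two ends.
- pile_top_centre (a point): Centre of the upper of two loose spacer plates of the same size (66 x 30 x 6 mm, x along the length) that lie on the bench, one on the other: the pile of spacer plates. Its top face is 3 mm above this point and 12 mm above the bench.
- blank_low_centre (a point): Centre of the lower blank (same size as the other), which lies on the rack's floor under the lower spacer plate and stays there.
- spacer_low_centre (a point): Centre of the lower spacer plate (66 x 30 x 6 mm) in the rack, between the two blanks; it stays there.
- rack: Fixed grey sheet-metal channel rack; origin on the bench under its centre, x along the channel, z up. Base plate 100 x 80 x 8 mm. Two cheeks, 38 mm long in x, inner faces 33 mm apart in y, tops 67 mm above the bench; ends open. Stack, mm above the bench: lower blank 8-32, lower spacer 32-38, upper blank 38-62, upper spacer 62-68. Blanks stick out 10 mm past the cheeks at each end.
- bench_clear (a point): A point on the bench (z = 0), right of the stack of clear boxes (150 mm high) that stands in front of the robot: the middle of a bare patch 100 mm across that always stays free, where a blank can be set down. Any other bare spot of the bench serves as well.
- nest_seat (a point): Middle of the nest's flat steel seat (54 x 24 mm), 30 mm above the bench. A blank that is home lies here, length along x (either way round), its centre 12 mm above this point; y across, z up. Four side guides stand at |x| = 18 to 26 mm, inner faces 31 mm apart, flared tops 18 mm above the seat; for |x| < 18 mm both sides of the blank are free for fingers.
- jaw_far (a joint): Angle (rad, growing outward) of the sprung jaw at the nest's +x end. Empty it rests at 0. A blank pushed down spreads it to about 0.22 while its end passes the jaw's roller; when the blank is home the roller springs back over the upper end chamfer, at about 0.10, and presses it down and inward. Pushing a blank in takes about 12 N in all.
- nest: The checking nest: fixed dark base plate 160 x 70 x 8 mm, origin on the bench under its centre, axes as the seat. At each end a jaw hinges 16 mm above the bench and carries a free-turning steel roller (16 mm diameter, 15 mm wide) whose axle is 56 mm above the bench and, empty, 28 mm from the middle; the jaws reach 70 mm above the bench.
- jaw_near (a joint): The same for the mirror-image jaw at the nest's -x end: 0 empty, about 0.22 spread, about 0.10 closed on a blank that is home.
- gear: A dark steel gear, 60 mm in diameter, 21 mm high, a bystander.
- bearing: A steel ball bearing, 52 mm in diameter, 15 mm high, a bystander.
- tape_measure: A yellow tape measure, 77 x 37 x 60 mm high, a bystander.
- blank: The upper blank itself: origin at the centre of its underside, 12 mm below point blank_centre, same axes.
- spacer: The upper spacer plate itself: origin at the centre of its underside, 3 mm below point spacer_centre, same axes.

How it is judged:
On the way, in this order (a step that is already met when the one before it is completed fails the run):
1. the upper spacer plate lies squarely on the pile of spacer plates, let go (horizontal distance between spacer_centre and pile_top_centre below 0.015 m and z of spacer_centre in the frame of pile_top_centre between 0.004 and 0.0085 m and angle between the x axis of spacer_centre and the x axis of pile_top_centre, either way round below 0.26 rad and angle between spacer_centre's own z axis and vertical below 0.08 rad and distance of pile_top_centre from where it was at the start of the episode below 0.03 m and contact force between the fingers and spacer below 0.1 N), for 0.2 s.
2. the blank lies flat on the bench, away from rack and nest, let go (height (world z) of blank_centre below 0.016 m and angle between blank_centre's own z axis and vertical below 0.06 rad and horizontal distance between blank_centre and rack above 0.05 m and horizontal distance between blank_centre and nest_seat above 0.045 m and contact force between the fingers and blank below 0.1 N and linear speed of blank below 0.03 m/s), for 0.2 s.
3. the blank is home on the nest's seat with both rollers closed over its ends while the gripper still holds it (horizontal distance between blank_centre and nest_seat below 0.004 m and z of blank_centre in the frame of nest_seat between 0.0095 and 0.016 m and angle between the x axis of blank_centre and the x axis of nest_seat, either way round below 0.1 rad and angle between blank_centre's own z axis and vertical below 0.12 rad and value of joint jaw_far between 0.01 and 0.17 rad and value of joint jaw_near between 0.01 and 0.17 rad and contact force between the fingers and blank above 0.5 N), for 0.2 s.
At the end, for the whole second after the job is handed in: Blank flat on the seat within 4 mm of its middle, 2.5 mm of full depth and 0.1 rad, both jaws closed on it (0.01 to 0.17). Spacer flat on the pile within 15 mm and 15 degrees; pile moved under 30 mm, lower blank under 10, lower spacer under 15. All let go, at rest (all of step 1 and horizontal distance between blank_centre and nest_seat below 0.004 m and z of blank_centre in the frame of nest_seat between 0.0095 and 0.0145 m and angle between the x axis of blank_centre and the x axis of nest_seat, either way round below 0.1 rad and angle between blank_centre's own z axis and vertical below 0.06 rad and value of joint jaw_far between 0.01 and 0.17 rad and value of joint jaw_near between 0.01 and 0.17 rad and contact force between the fingers and blank below 0.1 N and linear speed of each of blank, spacer below 0.02 m/s and distance between blank_low_centre and rack below 0.026 m and distance of blank_low_centre from where it was at the start of the episode below 0.01 m and distance of spacer_low_centre from where it was at the start of the episode below 0.015 m); the robot touches nothing.
It fails at once if the blank is let go in the nest's jaws before it is home (horizontal distance between blank_centre and nest_seat below 0.03 m and z of blank_centre in the frame of nest_seat between 0.016 and 0.075 m and contact force between the fingers and blank below 0.02 N).
It fails at once if a bystander is shoved away (distance of any of gear, bearing, tape_measure from where it was at the start of the episode above 0.03 m).
It also fails if it takes over 70 s, if anything falls off the work surface, if the arm or the gripper's body presses on something with over 40 N, if the wrist force passes 120 N, or if a joint passes its speed limit or range.

### The arm

A 7-joint arm with a two-finger parallel gripper is mounted at the origin on a cart in front of the work surface, level with it; the furniture and walls round the work are solid. World frame = base frame: x ahead of the robot, y to its left, z up, the work surface at z = 0. Lengths are in m, angles in rad, forces in N, time in s.
With the tool pointing down it reaches from about 0.35 to 0.9 m from the base axis. Payload 8.1 kg.
Tool frame: the origin (TCP) lies on the centre line of the jaws, within the pads' length; the fingertips stand 11 mm ahead of it and the grasp point (between the pads) lies 8 mm behind it (tip_reach is the distance from the TCP to the fingertips, in m); z points along the fingers, y is the line along which they close (so a half turn about z gives the same grasp; the last joint's range is limited). The gripper opens to 85 mm and grips with 20 to 120 N. Pads are 22 mm wide; open, the fingers measure 114 mm over their backs; the gripper's body (76 mm by 85 mm) begins 54 mm behind the grasp point. The pads swing forward as they close: fully open they stand 13 mm farther back than shut.
Start: joints at [-1.291, 0.434, 0.025, 1.573, -0.012, 1.134, -0.075], TCP at [0.233, 0.58, 0.21] pointing down, gripper open.
Joint ranges: [-2.62, 2.62], [-0.44, 2.09], [-1.27, 1.32], [0.08, 2.57], [-1.32, 4.46], [0.12, 2], [-2.74, 2.74]. Speed limits (rad/s): [2.22, 2.22, 3.01, 3.01, 3.14, 3.14, 3.14].

### API

Orientations are given as a unit quaternion [x, y, z, w].
In Python, from workcell import get_obs, read_camera, hand_in, tip_reach gives the robot as it stands. The module is installed in compiled form; this text tells all that it offers.
- The arm moves only by the tool carry_out, never from a script. Its argument "commands" is text: rows parted by semicolons, each of 6 numbers parted by spaces: the shift along the tool's x, y, z normalised to -1 to 1, where 1 is 0.03 m, then the turn, a rotation vector about the tool's x, y, z normalised to -1 to 1, where 1 is 0.12 rad. In form: tx ty tz wx wy wz; .... A call has 1 to 10 rows; each row shifts and turns the commanded pose from where the row before left it, along the tool's axes as they then stand; what a row does not reach is not made up. A row lasts 1/12 s, in which the tool goes at most 41.7 mm and 7.16 degrees, less where a joint would pass 70% of its speed; a pose out of reach is approached as far as the arm can. A call with a number of a shift or a turn outside -1 to 1 is refused whole. A call with a gripper value outside its range is refused whole. "grip" is the closure, from -1 (fully open) to 1 (shut), so that 0 is half open, set as the call begins (left out, the last holds). The fingers move at their own pace and stop on an object; the grip force is fixed at half the most. Time passes only in rows, so rows that do not move let the fingers close. It gives the time, the measured TCP pose, the force, the opening and the grip force at its end, in the units of the state.
- get_obs(): the state, without advancing time (a new reading comes with each control period).
- read_camera(name): name is "scene" or "side" or "wrist"; returns a dict with "color" (384x512x3 uint8, blue, green, red), "intrinsics" (3x3 intrinsics, pixels), "R" (3x3) and "t" (3): a world point X has camera coordinates R X + t. Camera axes: x right, y down, z forward; pixel columns grow to the right and rows downward; lengths in m; the calibration is good to about 2 mm. The wrist camera is an equidistant fisheye: a pixel r from the principal point sees the ray r / f radians off the axis. A picture is of the moment at which its call begins. There is no depth.
- hand_in(): hands the job in; it is judged then, once.
The state is a dict: "time": time; "q": joint angles; "qd": joint speeds; "tau": joint torques, N m; "tool_pos": TCP position; "ee_rot": TCP orientation; "wrist_force": force on the tool from outside, world axes, zero at the start; "moment": the same for the moment, N m; "opening": opening from 0.0 (shut) to 1.0 (fully open); "grip_force": force on a finger pad.
Only numpy, scipy, OpenCV 4.12 (cv2) and the standard library are available. Lean on these libraries where they do the work, as an engineer would, in place of code of your own. Each camera call takes 0.05 s, during which the arm holds its last target. There are 200 camera calls.

## Working session

There is one attempt and no reset: what is moved stays moved. The work goes in short steps, Python scripts to look and compute and a tool call to move; the robot and the scene stay as the last step left them, time stands still between calls to the robot, and variables do not carry over. Pictures are saved under pics/ and viewed, at most 10 in all, crops included, and the job is handed in when it is done.

Besides the shell and the picture viewer there is one more tool, called as name(argument=value, ...) on one line, values as JSON. carry_out: Moves the arm, as the interface text tells. Its arguments: {"type":"object","properties":{"commands":{"type":"string"},"grip":{"type":"number"}},"required":["commands"]}

```bash
mkdir -p pics; cat > h.py <<'E'
import numpy as np, cv2
from scipy.spatial.transform import Rotation as Ro
from workcell import get_obs, read_camera, hand_in, tip_reach
def ray(c,px,fish=False):
    K=c['intrinsics'];u=(px[0]-K[0,2])/K[0,0];v=(px[1]-K[1,2])/K[1,1]
    if fish:
        r=np.hypot(u,v);s=np.sin(r)/r if r>1e-9 else 1;d=np.array([u*s,v*s,np.cos(r)])
    else: d=np.array([u,v,1.])
    R=np.array(c['R']);return -R.T@c['t'],R.T@(d/np.linalg.norm(d))
def onz(c,px,z,fish=False):
    o,d=ray(c,px,fish);return o+d*(z-o[2])/d[2]
def tri(rs):
    A=0;b=0
    for o,d in rs:
        P=np.eye(3)-np.outer(d,d);A=A+P;b=b+P@o
    X=np.linalg.solve(A,b);return X,[np.linalg.norm((np.eye(3)-np.outer(d,d))@(X-o)) for o,d in rs]
def proj(c,X,fish=False):
    p=np.array(c['R'])@X+c['t'];K=c['intrinsics']
    if fish:
        r=np.arctan2(np.hypot(p[0],p[1]),p[2]);n=np.hypot(p[0],p[1]);u,v=p[0]/n*r,p[1]/n*r
    else:u,v=p[0]/p[2],p[1]/p[2]
    return np.array([K[0,0]*u+K[0,2],K[1,1]*v+K[1,2]])
def snap(name,tag):
    c=read_camera(name);np.save(f'{tag}.npy',c,allow_pickle=True);cv2.imwrite(f'raw_{tag}.png',c['color']);return c
def load(tag): return np.load(f'{tag}.npy',allow_pickle=True).item()
E
python3 - <<'E'
from h import *
o=get_obs();print(o['tool_pos'],o['ee_rot'],o['opening'],tip_reach if not callable(tip_reach) else tip_reach())
for n in ['scene','side','wrist']:
    c=snap(n,n+'0');print(n,c['intrinsics'].tolist(),(-c['R'].T@c['t']).round(3),c['R'][2].round(2))
    cv2.imwrite(f'pics/{n}0.png',cv2.resize(c['color'],(800,600),interpolation=cv2.INTER_CUBIC))
E
```

```text
[0.23329574 0.57925231 0.20961886] [ 1.90261617e-01  9.81733115e-01 -7.74680929e-04 -8.23819547e-05] 0.9989778835870152 0.011
scene [[462.3121042931013, 0.0, 256.41632126612035], [0.0, 462.3121042931013, 184.51504534004266], [0.0, 0.0, 1.0]] [ 0.076 -0.836  0.654] [ 0.41  0.76 -0.5 ]
side [[477.1092163581319, 0.0, 259.68514900909435], [0.0, 477.1092163581319, 188.29695785033195], [0.0, 0.0, 1.0]] [-0.117  1.008  0.919] [ 0.45 -0.67 -0.59]
wrist [[297.3186396354542, 0.0, 254.21347276379865], [0.0, 297.3186396354542, 190.98182943334885], [0.0, 0.0, 1.0]] [0.173 0.603 0.373] [ 0.24 -0.1  -0.97]
```

View pics/scene0.png

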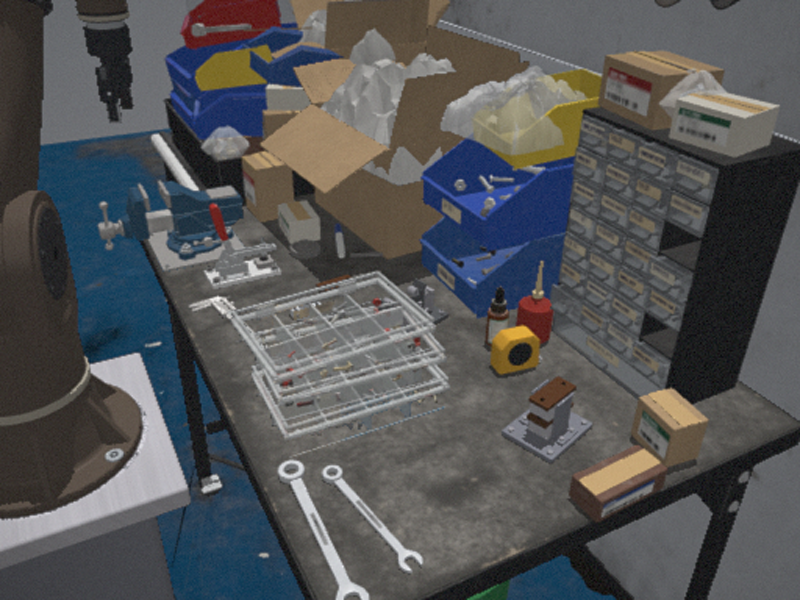

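View pics/side0.png

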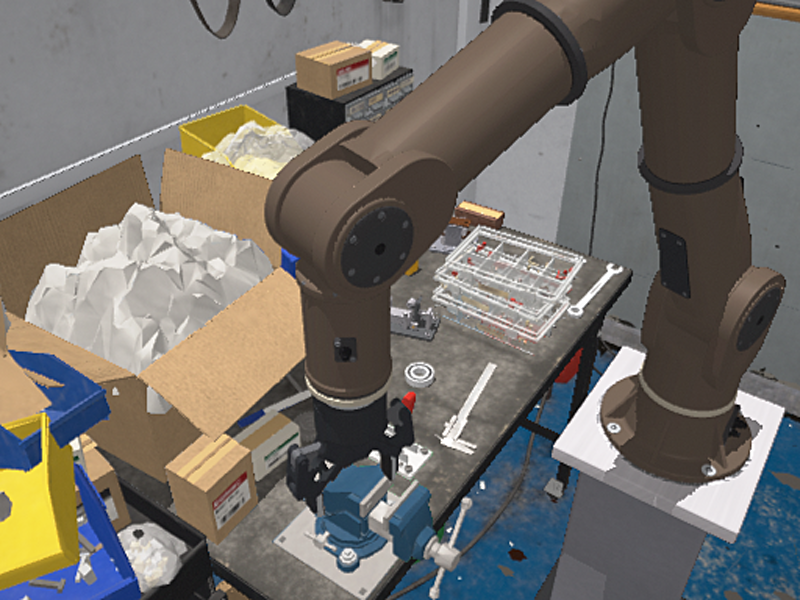

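The scene view shows the rack at about (548,415) in the 800x600 picture, with the spacer top at (553,392) and the tape measure at (515,350). The nest is partly hidden behind the boxes near (425,300), with a brown plate corner near (340,280). In the side view the nest is at (415,318), the bearing is at (419,373), and the arm hides the rack.

```bash
python3 - <<'E'
from h import *
s=load('scene0');d=load('side0');k=.64
for n,p,z in [('spacer',(553,392),.068),('tape',(515,350),.03),('pile?',(340,280),.012),('nest',(425,300),.04)]: print(n,onz(s,(p[0]*k,p[1]*k),z).round(3))
for n,p,z in [('nest',(415,318),.04),('bearing',(419,373),.01)]: print(n,onz(d,(p[0]*k,p[1]*k),z).round(3))
E
```

```text
spacer [ 0.603 -0.274  0.068]
tape [ 0.649 -0.131  0.03 ]
pile? [0.511 0.209 0.012]
nest [0.59  0.041 0.04 ]
nest [0.495 0.054 0.04 ]
bearing [0.42  0.152 0.01 ]
```

View pics/wrist0.png

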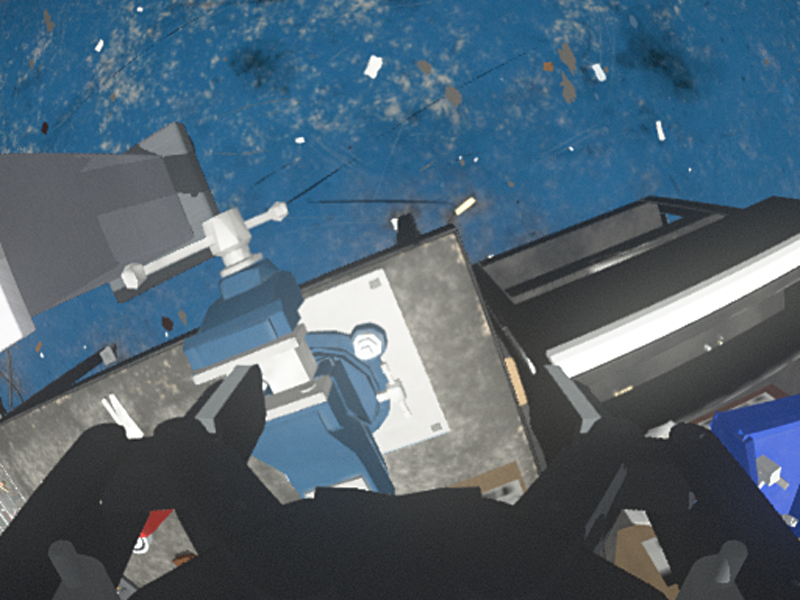

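The wrist view shows the vise and the bench's left end only, so the arm needs to go up and across to the work.

carry_out(commands="0 0 -1 0 0 0;0 0 -1 0 0 0;0 0 -1 0 0 0;0 0 -1 0 0 0;0 0 -1 0 0 0;0 0 -1 0 0 0;-0.7 -0.7 0 0 0 0;-0.7 -0.7 0 0 0 0;-0.7 -0.7 0 0 0 0")

```text
time: 0.9
tool_pos: [0.2686, 0.497, 0.3904]
ee_rot: [0.19, 0.982, 0.0, 0.0]
wrist_force: [1.4, 0.6, -0.4]
opening: 1.0
grip_force: 0.0
```

carry_out(commands="-0.8 -0.7 0 0 0 0;-0.8 -0.7 0 0 0 0;-0.8 -0.7 0 0 0 0;-0.8 -0.7 0 0 0 0;-0.8 -0.7 0 0 0 0;-0.8 -0.7 0 0 0 0;-0.8 -0.7 0 0 0 0;-0.8 -0.7 0 0 0 0;-0.8 -0.7 0 0 0 0;-0.8 -0.7 0 0 0 0")

```text
time: 1.73
tool_pos: [0.4128, 0.2117, 0.3904]
ee_rot: [0.19, 0.982, 0.0, -0.0]
wrist_force: [0.7, 0.6, -0.7]
opening: 1.0
grip_force: 0.0
```

carry_out(commands="-0.8 -0.5 0 0 0 0;-0.8 -0.5 0 0 0 0;-0.8 -0.5 0 0 0 0;-0.8 -0.5 0 0 0 0;0 0 0 0 0 0;0 0 0 0 0 0")

```text
time: 2.23
tool_pos: [0.4796, 0.1203, 0.3902]
ee_rot: [0.192, 0.981, -0.0, -0.0]
wrist_force: [0.2, 0.6, -0.1]
opening: 1.001
grip_force: 0.0
```

```bash
python3 - <<'E'
from h import *
o=get_obs();print(o['tool_pos'],o['ee_rot'])
for n in ['wrist','side']:
    c=snap(n,n+'1');print((-c['R'].T@c['t']).round(3))
a,b=load('wrist1')['color'],load('side1')['color']
cv2.imwrite('pics/w1.png',cv2.resize(a,(800,600),interpolation=cv2.INTER_CUBIC))
E
```

```text
[0.4796233  0.12027089 0.39016191] [ 1.92047634e-01  9.81385559e-01 -2.68208127e-04 -1.38734909e-04]
[0.419 0.144 0.554]
[-0.117  1.008  0.919]
```

View pics/w1.png

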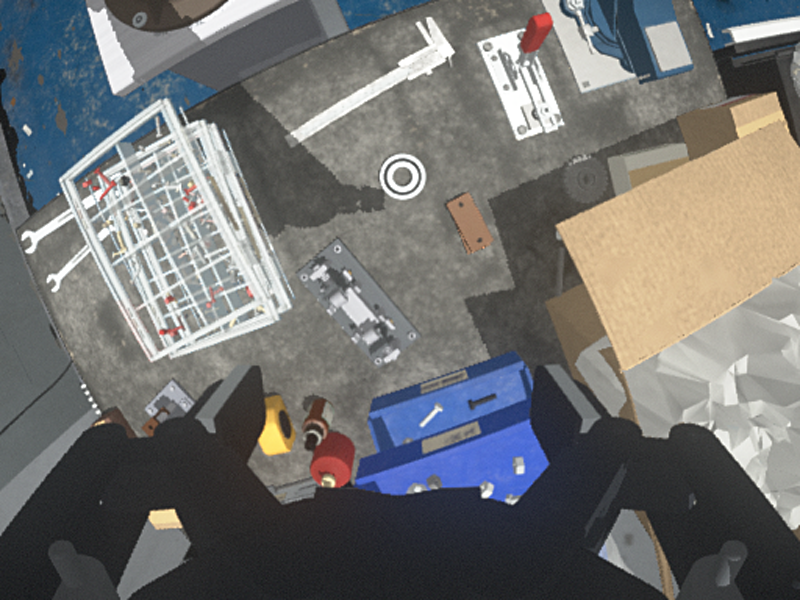

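The wrist view from above shows the nest at (357,302), with its length running from (322,255) to (395,350). The pile is at (469,223), the bearing at (403,176), the gear at (586,180) under the cardboard flap, and the rack at (170,400), partly behind the left finger. I'll now get numbers for the brown plates in all the views.

```bash
cat >> h.py <<'E'
def brown(c):
    h=cv2.cvtColor(c['color'],cv2.COLOR_BGR2HSV)
    m=((h[...,0]<14)&(h[...,1]>100)&(h[...,2]>45)&(h[...,2]<190)).astype(np.uint8)
    out=[]
    for k in cv2.findContours(m,cv2.RETR_EXTERNAL,cv2.CHAIN_APPROX_NONE)[0]:
        if cv2.contourArea(k)>50: out.append((cv2.contourArea(k),cv2.minAreaRect(k),k))
    return out
E
python3 - <<'E'
from h import *
w=load('wrist1');s=load('scene0');d=load('side1')
P=onz(w,(469*.64,223*.64),.012,True);N=onz(w,(357*.64,302*.64),.03,True)
print('pile',P.round(3),'nest',N.round(3),'gear',onz(w,(586*.64,180*.64),.02,True).round(3))
for n,c in [('scene',s),('side',d)]: print(n,'pile px',proj(c,P).round(0),'nest px',proj(c,N).round(0),'rack',proj(c,np.array([.603,-.274,.068])).round())
for n,c in [('w',w),('s',s),('d',d)]:
    for a,r,k in brown(c): print(n,a,np.round(r[0],1),np.round(r[1],1),round(r[2],1))
a=cv2.resize(d['color'][140:300,180:380],(800,640))[:600]
b=cv2.resize(s['color'][150:310,270:400],(487,600))
cv2.imwrite('pics/d1.png',np.hstack([cv2.resize(a,(400,300)),cv2.resize(b,(244,300))]))
E
```

```text
pile [0.5   0.202 0.012] nest [0.535 0.046 0.03 ] gear [0.501 0.356 0.02 ]
scene pile px [215. 181.] nest px [252. 199.] rack [354. 251.]
side pile px [235. 237.] nest px [256. 200.] rack [292. 140.]
w 53.5 [ 96.8 272.8] [7.8 9.9] 45.0
w 726.0 [211.1 283. ] [56.9 28.8] 83.1
w 219.5 [341.9  22.8] [14.4 23.4] 24.4
s 279.0 [352.9 251.3] [12.8 27.8] 53.1
s 438.5 [341.6 204. ] [22.6 29. ] 7.1
s 96.0 [139.6 141.7] [24.3  5.7] 71.6
s 57.5 [402.7  50.1] [29.9  5.7] 21.0
s 890.0 [146.4  11.4] [28.  61.4] 79.4
d 117.0 [259.7 261.3] [ 7.8 22.6] 14.0
d 181.0 [234.2 239. ] [23.1 10. ] 24.0
d 124.0 [366.1 234.6] [ 7.5 27.2] 37.9
d 288.5 [235.6 166.9] [34.7 19.5] 42.5
d 172.0 [301.9 138.8] [39.3 11.6] 6.1
```

View pics/d1.png

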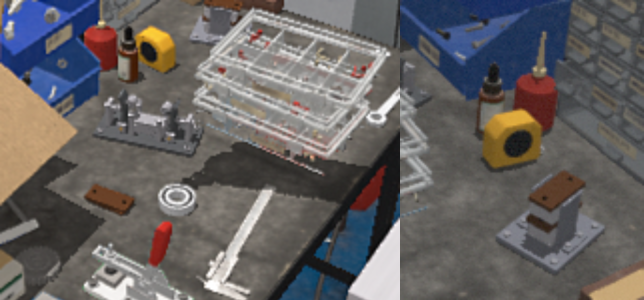

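The side crop shows the nest and its jaws in the open, the pile at (108,198) and the bearing at (176,198). The scene crop shows the rack and its upper spacer at (557,190), with the long axis up to the right.

```bash
cat >> h.py <<'E'
def plane_rect(c,k,z,fish=False):
    P=np.array([onz(c,p,z,fish)[:2] for p in k.reshape(-1,2)])
    r=cv2.minAreaRect((P*1000).astype(np.float32));B=cv2.boxPoints(r)
    e=[B[1]-B[0],B[2]-B[1]];L=max(e,key=np.linalg.norm)
    return np.round(r[0],1),np.round(sorted(r[1]),1),round(np.degrees(np.arctan2(L[1],L[0]))%180,1)
E
python3 - <<'E'
from h import *
w=load('wrist1');s=load('scene0');d=load('side1')
for n,c,q,z in [('s',s,(353,251),.068),('d',d,(302,139),.068),('d',d,(234,239),.012)]:
    for a,r,k in brown(c):
        if np.hypot(*(np.array(r[0])-q))<4: print(n,plane_rect(c,k,z))
h=cv2.cvtColor(w['color'],cv2.COLOR_BGR2HSV);print(h[140:146,296:302,:].reshape(-1,3)[::6])
m=((h[...,0]<18)&(h[...,1]>70)).astype(np.uint8)
for k in cv2.findContours(m,0,1)[0]:
    r=cv2.minAreaRect(k)
    if np.hypot(*(np.array(r[0])-(300,143)))<8:print(cv2.contourArea(k),r,plane_rect(w,k,.012,True))
E
```

```text
s (array([ 602. , -273.6]), array([30., 68.]), np.float32(17.8))
d (array([ 578.4, -303.5]), array([ 82.3, 136.4]), np.float32(23.6))
d (array([495.7, 210.1]), array([37.4, 68.4]), np.float32(2.7))
[[ 13  96 167]
 [ 12  96 162]
 [ 12  93 165]
 [ 12  95 170]
 [ 11  94 169]
 [ 12  94 165]]
578.0 ((299.5000305175781, 142.50001525878906), (36.224300384521484, 18.335756301879883), 63.43495178222656) (array([499.1, 203.2]), array([34.3, 67.7]), np.float32(2.5))
```

carry_out(commands="-0.7 -0.9 0 0 0 0;-0.7 -0.9 0 0 0 0;-0.7 -0.9 0 0 0 0;-0.7 -0.9 0 0 0 0;-0.7 -0.9 0 0 0 0;-0.7 -0.9 0 0 0 0;-0.7 -0.9 0 0 0 0;-0.7 -0.9 0 0 0 0;-0.7 -0.9 0 0 0 0;-0.7 -0.9 0 0 0 0")

```text
time: 3.17
tool_pos: [0.5738, -0.2067, 0.3903]
ee_rot: [0.189, 0.982, 0.001, -0.0]
wrist_force: [0.6, -0.6, -1.0]
opening: 0.996
grip_force: 0.0
```

carry_out(commands="-0.8 -0.8 0 0 0 0;-0.8 -0.8 0 0 0 0;0 0 0.5 0 0 0.91;0 0 0.5 0 0 0.91;0 0 0.5 0 0 0.91;0 0 0.5 0 0 0.91;0 0 0.5 0 0 0.91;0 0 0.5 0 0 0.91;0 0 0.5 0 0 0.91;0 0 0.5 0 0 0.91")

```text
time: 4.0
tool_pos: [0.6003, -0.2675, 0.2694]
ee_rot: [0.589, 0.808, 0.001, -0.0]
wrist_force: [0.2, 0.1, -0.4]
opening: 1.002
grip_force: 0.0
```

carry_out(commands="0 0 0 0 0 0;0 0 0 0 0 0;0 0 0 0 0 0")

```text
time: 4.25
tool_pos: [0.6003, -0.2689, 0.2712]
ee_rot: [0.586, 0.811, 0.0, 0.0]
wrist_force: [-0.1, -0.1, 0.2]
opening: 1.002
grip_force: 0.0
```

```bash
python3 - <<'E'
from h import *
o=get_obs();print(o['tool_pos'],o['ee_rot'],o['q'])
c=snap('wrist','wrist2');print((-c['R'].T@c['t']).round(3))
for a,r,k in brown(c): print(a,np.round(r[0],1),np.round(r[1],1),plane_rect(c,k,.068,True))
cv2.imwrite('pics/w2.png',cv2.resize(c['color'],(800,600),interpolation=cv2.INTER_CUBIC))
E
```

```text
[ 0.60030701 -0.26885037  0.27121349] [5.85734987e-01 8.10502551e-01 2.22546052e-04 3.00026579e-04] [-0.14964157  0.53387328  0.8105099   1.43897828 -0.38955737  1.33352875
  1.00121523]
[ 0.579 -0.208  0.435]
231.5 [211.2 267.3] [80.  24.2] (array([ 587.6, -426.4]), array([ 40.9, 115.8]), np.float32(0.8))
136.5 [179.8 236.1] [34.5  6.5] (array([ 533.2, -393.5]), array([10.1, 48.1]), np.float32(1.1))
635.0 [254.7 167.5] [51.1 20.9] (array([ 601.7, -271.6]), array([26.7, 64.4]), np.float32(12.0))
1094.5 [376.8  65.4] [39.1 40.5] (array([708.7, -92. ]), array([50.9, 60.8]), np.float32(51.0))
```

View pics/w2.png

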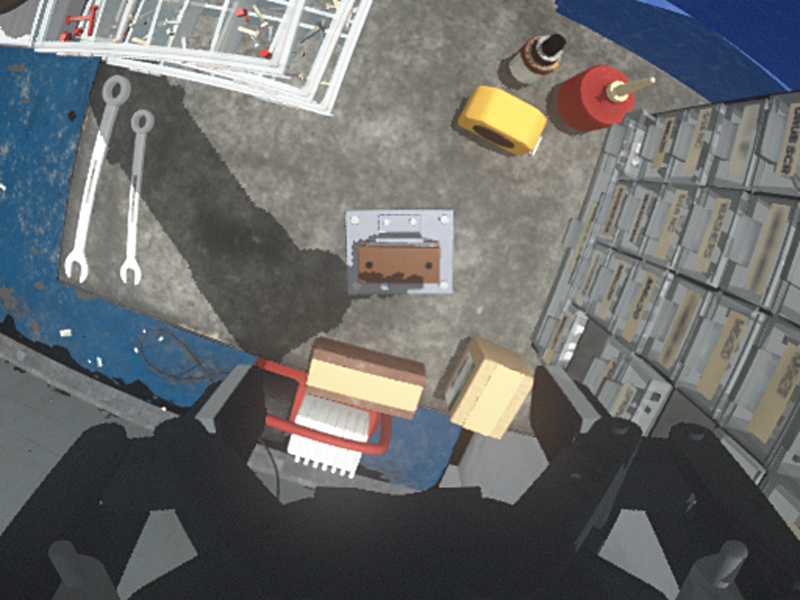

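The wrist view from 0.27 m shows the rack's base plate at (345-453, 208-294) and the spacer at (357-440, 243-284), which runs level in the image and so is already nearly aligned with the tool.

```bash
python3 - <<'E'
from h import *
w=load('wrist2');s=load('scene0')
h=cv2.cvtColor(w['color'],cv2.COLOR_BGR2HSV)
m=((h[...,0]<20)&(h[...,1]>60)).astype(np.uint8)
m[:, :215]=0;m[:,300:]=0;m[:140]=0;m[195:]=0
k=max(cv2.findContours(cv2.morphologyEx(m,cv2.MORPH_CLOSE,np.ones((3,3))),0,1)[0],key=cv2.contourArea)
r=cv2.minAreaRect(k);print(r,plane_rect(w,k,.068,True))
sk=[r for a,r,k in brown(s) if abs(r[0][0]-353)<3][0]
print(tri([ray(w,r[0],True),ray(s,sk[0])]))
o=get_obs();R=Ro.from_quat(o['ee_rot']).as_matrix();print(R.round(3))
# side view of the same, robot may hide
E
```

```text
((254.5, 167.0), (26.0, 51.0), 90.0) (array([ 601.2, -271.2]), array([33.2, 64.7]), np.float32(18.1))
(array([ 0.60178374, -0.2718711 ,  0.06587572]), [np.float64(0.0007439800377442106), np.float64(0.0007439800377441181)])
[[-0.313  0.95   0.001]
 [ 0.95   0.313 -0.   ]
 [-0.001  0.001 -1.   ]]
```

carry_out(commands="-0.13 0.01 0.9 0 0 0;0 0 0.9 0 0 0;0 0 0.9 0 0 0;0 0 0.9 0 0 0;0 0 0.9 0 0 0;0 0 0.9 0 0 0;0 0 0.4 0 0 0;0 0 0 0 0 0;0 0 0 0 0 0")

```text
time: 5.05
tool_pos: [0.6017, -0.2735, 0.0974]
ee_rot: [0.587, 0.809, 0.0, 0.0]
wrist_force: [-0.1, -0.8, -0.3]
opening: 0.997
grip_force: 0.0
```

```bash
python3 - <<'E'
from h import *
o=get_obs();print(o['tool_pos'],Ro.from_quat(o['ee_rot']).as_matrix().round(3).tolist())
s=snap('scene','scene2');w=snap('wrist','wrist3')
a=cv2.resize(s['color'][190:310,290:410],(500,500),interpolation=cv2.INTER_CUBIC)
b=cv2.resize(w['color'][:,:],(300,225))
b=np.vstack([b,np.zeros((275,300,3),np.uint8)])
cv2.imwrite('pics/s2.png',np.hstack([a,b]))
E
```

```text
[ 0.60167485 -0.27351611  0.09739454] [[-0.31, 0.951, 0.001], [0.951, 0.31, -0.0], [-0.0, 0.001, -1.0]]
```

View pics/s2.png

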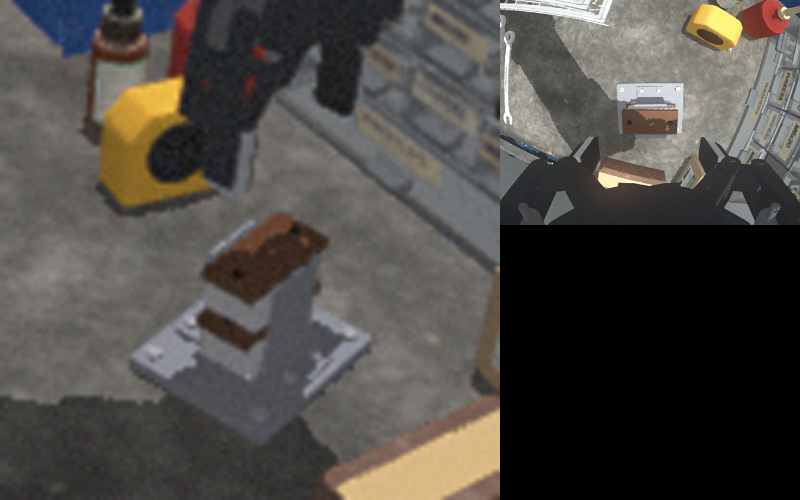

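The crop shows both fingers above and astride the spacer, with the near tip at (240,190) in the crop. The wrist inset shows the spacer centred between the pads. I'll check the tip height by casting its ray, and refine the spacer centre.

```bash
python3 - <<'E'
from h import *
s=load('scene2');w=load('wrist3')
o,d=ray(s,(290+240/4.1667,190+190/4.1667));
for z in (.085,.095,.105,.115): print(z,onz(s,(290+240/4.1667,190+190/4.1667),z).round(3))
h=cv2.cvtColor(w['color'],cv2.COLOR_BGR2HSV)
m=((h[...,0]<20)&(h[...,1]>60)).astype(np.uint8)
n=np.zeros_like(m);n[175:232,195:320]=m[175:232,195:320]
k=max(cv2.findContours(cv2.morphologyEx(n,cv2.MORPH_CLOSE,np.ones((3,3))),0,1)[0],key=cv2.contourArea)
print(cv2.minAreaRect(k),plane_rect(w,k,.068,True))
E
```

```text
0.085 [ 0.608 -0.244  0.085]
0.095 [ 0.599 -0.254  0.095]
0.105 [ 0.589 -0.265  0.105]
0.115 [ 0.58  -0.275  0.115]
((255.5, 202.5), (51.0, 95.0), 90.0) (array([ 601.2, -270. ]), array([36.8, 65.3]), np.float32(17.9))
```

```bash
python3 - <<'E'
from h import *
s=load('scene2')
y=np.array([.951,.31,0]);x=np.array([-.31,.951,0]);T=np.array([.6017,-.2735,0])
for z in (.085,.099,.12,.13):
    print(z,[((proj(s,T+a*y+b*x+[0,0,z])-(290,190))*4.1667).round().tolist() for a in (-.0425,.0425) for b in (-.011,.011)])
E
```

```text
0.085 [[235.0, 276.0], [197.0, 255.0], [335.0, 199.0], [297.0, 180.0]]
0.099 [[239.0, 252.0], [200.0, 231.0], [339.0, 176.0], [301.0, 157.0]]
0.12 [[244.0, 216.0], [204.0, 195.0], [345.0, 140.0], [306.0, 122.0]]
0.13 [[247.0, 198.0], [207.0, 178.0], [348.0, 123.0], [309.0, 105.0]]
```

By both cameras the open fingertips stand about 35 mm behind the TCP, not ahead of it as the text says. I'll go down to a height that is harmless either way and measure the tips again from the silhouette against the first scene picture.

carry_out(commands="0.04 0 0.6 0 0 0;0 0 0.65 0 0 0;0 0 0 0 0 0;0 0 0 0 0 0")

```text
time: 5.48
tool_pos: [0.6011, -0.2721, 0.0598]
ee_rot: [0.588, 0.809, 0.0, 0.0]
wrist_force: [0.3, -0.0, 0.4]
opening: 1.002
grip_force: 0.0
```

```bash
cat >> h.py <<'E'
def sil(s,s0,T,R,halfs=(.0425,)):
    # arm silhouette lower edge per column near finger tips, turned to height of tip over vertical plane of finger
    df=np.abs(s['color'].astype(int)-s0['color']).max(2)
    m=cv2.morphologyEx((df>30).astype(np.uint8),cv2.MORPH_OPEN,np.ones((2,2)));return m
E
python3 - <<'E'
from h import *
o=get_obs();print(o['tool_pos'],o['wrist_force'])
s0=load('scene0');m2=sil(load('scene2'),s0,0,0);s=snap('scene','scene3');m3=sil(s,s0,0,0)
for n,m in(('2',m2),('3',m3)):
    print(n,[(c,int(np.where(m[195:262,c])[0].max()+195) if m[195:262,c].any() else 0) for c in range(332,382,2)])
y=np.array([.951,.31,0]);x=np.array([-.31,.951,0]);T=np.array(o['tool_pos'])
for z in (.062,.075,.09,.10): print(z,[proj(s,np.r_[T[:2],z]+a*y+b*x).round(1).tolist() for a in (-.0425,.0425) for b in (-.011,.011)])
E
```

```text
[ 0.60107247 -0.2720772   0.05980582] [ 0.31834769 -0.03190994  0.36724615]
2 [(332, 0), (334, 218), (336, 219), (338, 220), (340, 234), (342, 256), (344, 257), (346, 255), (348, 254), (350, 260), (352, 260), (354, 258), (356, 253), (358, 256), (360, 258), (362, 252), (364, 202), (366, 250), (368, 216), (370, 217), (372, 218), (374, 218), (376, 209), (378, 201), (380, 201)]
3 [(332, 0), (334, 236), (336, 237), (338, 248), (340, 249), (342, 256), (344, 257), (346, 258), (348, 259), (350, 261), (352, 261), (354, 259), (356, 257), (358, 256), (360, 258), (362, 252), (364, 250), (366, 249), (368, 232), (370, 233), (372, 232), (374, 221), (376, 216), (378, 214), (380, 210)]
0.062 [[344.4, 265.1], [335.3, 260.0], [368.1, 246.3], [359.2, 241.7]]
0.075 [[345.2, 259.9], [336.0, 254.8], [369.0, 241.3], [360.0, 236.7]]
0.09 [[346.1, 253.9], [336.7, 248.8], [370.0, 235.4], [360.9, 230.9]]
0.1 [[346.6, 249.8], [337.3, 244.8], [370.7, 231.5], [361.5, 227.0]]
```

carry_out(commands="0 0 0.5 0 0 0;0 0 0.6 0 0 0;0 0 0 0 0 0;0 0 0 0 0 0")

```text
time: 5.87
tool_pos: [0.601, -0.2723, 0.0269]
ee_rot: [0.588, 0.809, 0.0, 0.0]
wrist_force: [-0.6, -1.2, 0.4]
opening: 0.997
grip_force: 0.0
```

```bash
python3 - <<'E'
from h import *
o=get_obs();print(o['tool_pos'],o['wrist_force'])
s=snap('scene','scene4');w=snap('wrist','wrist4')
a=cv2.resize(s['color'][200:300,310:400],(450,500),interpolation=cv2.INTER_CUBIC)
b=cv2.resize(w['color'][150:330,130:380],(350,252))
cv2.imwrite('pics/s4.png',np.hstack([a,np.vstack([b,np.zeros((248,350,3),np.uint8)])]))
y=np.array([.951,.31,0]);x=np.array([-.31,.951,0]);T=np.array(o['tool_pos'])
for z in (.035,.05,.06,.07): print(z,[((proj(s,np.r_[T[:2],z]+a*y+b*x)-(310,200))*5).round().tolist() for a in (-.0425,.0425) for b in (-.011,.011)])
E
```

```text
[ 0.60103792 -0.27226974  0.02688112] [-0.58540602 -1.20657163  0.43106875]
0.035 [[165.0, 378.0], [120.0, 352.0], [282.0, 283.0], [238.0, 259.0]]
0.05 [[169.0, 349.0], [124.0, 324.0], [287.0, 255.0], [242.0, 232.0]]
0.06 [[172.0, 330.0], [126.0, 304.0], [290.0, 236.0], [245.0, 213.0]]
0.07 [[175.0, 310.0], [129.0, 284.0], [294.0, 217.0], [248.0, 194.0]]
```

View pics/s4.png

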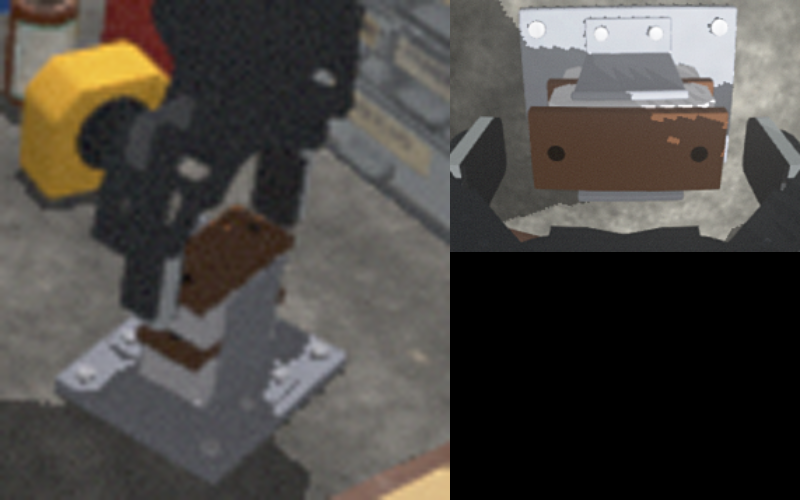

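The crop shows the spacer between the two fingers, with the near tip at (175,318), so about 0.065 m high. In the wrist inset the spacer (532-720) is centred between the pads. I'll go down 6 mm and close.

carry_out(commands="0 0 0.2 0 0 0;0 0 0 0 0 0")

```text
time: 6.13
tool_pos: [0.6011, -0.272, 0.0201]
ee_rot: [0.588, 0.809, 0.0, 0.0]
wrist_force: [0.2, 0.4, -1.1]
opening: 0.996
grip_force: 0.0
```

carry_out(commands="0 0 0 0 0 0;0 0 0 0 0 0;0 0 0 0 0 0;0 0 0 0 0 0;0 0 0 0 0 0;0 0 0 0 0 0;0 0 0 0 0 0;0 0 0 0 0 0", grip=1)

```text
time: 6.8
tool_pos: [0.601, -0.2724, 0.0207]
ee_rot: [0.588, 0.809, 0.0, 0.0]
wrist_force: [-1.9, -0.3, 5.5]
opening: 0.754
grip_force: 66.2
```

The spacer is pinched (0.754 of 85 mm is about 64-66 mm), but the tips reach well below it and would foul the pile on placing. I'll measure where the tips stand now and regrip higher.

```bash
python3 - <<'E'
from h import *
o=get_obs();s=snap('scene','scene5');s0=load('scene0');m=sil(s,s0,0,0)
print([(c,int(np.where(m[195:285,c])[0].max()+195) if m[195:285,c].any() else 0) for c in range(330,384,2)])
y=np.array([.951,.31,0]);x=np.array([-.31,.951,0]);T=np.array(o['tool_pos'])
for z in (.04,.05,.06): print(z,[proj(s,np.r_[T[:2],z]+a*y+b*x).round(1).tolist() for a in (-.043,-.033,.033,.043) for b in (-.011,.011)])
g=cv2.cvtColor(s['color'],cv2.COLOR_BGR2GRAY)
for r in range(248,280,2): print(r,g[r,330:352].tolist())
E
```

```text
[(330, 280), (332, 281), (334, 283), (336, 278), (338, 284), (340, 267), (342, 265), (344, 269), (346, 269), (348, 261), (350, 257), (352, 261), (354, 257), (356, 255), (358, 256), (360, 284), (362, 282), (364, 281), (366, 272), (368, 272), (370, 271), (372, 235), (374, 231), (376, 229), (378, 227), (380, 218), (382, 208)]
0.04 [[343.1, 273.9], [334.1, 268.7], [346.1, 271.6], [337.0, 266.4], [364.3, 256.8], [355.4, 252.0], [366.9, 254.6], [358.1, 250.0]]
0.05 [[343.7, 270.0], [334.6, 264.9], [346.6, 267.7], [337.6, 262.6], [364.9, 253.0], [356.0, 248.3], [367.6, 250.9], [358.7, 246.2]]
0.06 [[344.3, 266.1], [335.1, 261.0], [347.2, 263.8], [338.1, 258.7], [365.6, 249.2], [356.6, 244.5], [368.2, 247.1], [359.3, 242.5]]
248 [88, 47, 28, 37, 44, 36, 38, 41, 42, 37, 35, 39, 36, 37, 39, 37, 38, 40, 29, 36, 41, 50]
250 [94, 50, 33, 40, 36, 37, 37, 39, 37, 39, 37, 34, 37, 36, 40, 37, 39, 42, 39, 40, 43, 43]
252 [98, 100, 97, 83, 63, 43, 33, 39, 37, 36, 43, 41, 33, 37, 39, 42, 36, 37, 43, 41, 45, 45]
254 [103, 105, 102, 105, 103, 101, 104, 72, 44, 37, 36, 44, 36, 40, 32, 33, 47, 53, 63, 48, 4
[... 542 characters left out ...]
, 163, 72, 50, 75, 85, 62, 52, 81, 106, 107, 110, 113, 119, 116, 119, 117]
268 [142, 134, 144, 145, 139, 114, 112, 106, 68, 53, 43, 52, 70, 96, 102, 74, 50, 62, 86, 114, 115, 115]
270 [147, 145, 136, 94, 92, 117, 149, 142, 110, 117, 111, 82, 56, 44, 43, 42, 43, 44, 44, 47, 50, 53]
272 [146, 146, 145, 150, 146, 142, 133, 91, 108, 116, 116, 118, 117, 111, 95, 68, 56, 45, 43, 49, 54, 90]
274 [148, 150, 141, 93, 87, 80, 78, 85, 113, 116, 119, 116, 115, 115, 114, 117, 110, 110, 88, 89, 115, 116]
276 [140, 96, 79, 78, 83, 78, 77, 78, 78, 80, 93, 109, 113, 115, 116, 116, 112, 118, 111, 118, 120, 117]
278 [80, 82, 80, 78, 78, 77, 82, 78, 80, 81, 79, 78, 80, 83, 91, 106, 117, 117, 116, 119, 115, 111]
```

carry_out(commands="0 0 0 0 0 0;0 0 0 0 0 0;0 0 0 0 0 0;0 0 -0.18 0 0 0;0 0 -0.18 0 0 0;0 0 0 0 0 0;0 0 0 0 0 0", grip=-0.9)

```text
time: 7.43
tool_pos: [0.6012, -0.2722, 0.0313]
ee_rot: [0.588, 0.809, 0.0, 0.001]
wrist_force: [-0.3, 0.3, 0.4]
opening: 0.949
grip_force: 0.0
```

carry_out(commands="0 0 0 0 0 0;0 0 0 0 0 0;0 0 0 0 0 0;0 0 0 0 0 0;0 0 0 0 0 0;0 0 0 0 0 0", grip=1)

```text
time: 7.93
tool_pos: [0.601, -0.2724, 0.0314]
ee_rot: [0.588, 0.809, 0.0, 0.0]
wrist_force: [-1.7, 0.4, 7.3]
opening: 0.746
grip_force: 66.1
```

carry_out(commands="0 0 -0.2 0 0 0;0 0 -0.4 0 0 0;0 0 -0.8 0 0 0;0 0 -1 0 0 0;0 0 -1 0 0 0;0 0 -1 0 0 0;0 0 -1 0 0 0;0 0 -1 0 0 0;0 0 -1 0 0 0;0 0 0 0 0 0")

```text
time: 8.77
tool_pos: [0.6026, -0.2742, 0.26]
ee_rot: [0.588, 0.809, 0.001, 0.005]
wrist_force: [0.4, -1.2, 0.7]
opening: 0.751
grip_force: 66.0
```

```bash
python3 - <<'E'
from h import *
o=get_obs();print(o['tool_pos'],o['opening'],o['grip_force'],Ro.from_quat(o['ee_rot']).as_matrix().round(3).tolist())
s=snap('scene','scene6');w=snap('wrist','wrist6');y=np.array([.951,.31,0]);T=np.array(o['tool_pos'])
print(proj(s,T+[0,0,.034]),[ (np.round(r[0],1),np.round(r[1],1),a) for a,r,k in brown(s)][:6])
x=np.array([-.31,.951,0])
print([proj(w,T+[0,0,.037]+a*y+b*x,True).round(0).tolist() for a in(-.033,.033) for b in (-.015,.015)])
h=cv2.cvtColor(w['color'],cv2.COLOR_BGR2HSV);m=((h[...,0]<20)&(h[...,1]>60)).astype(np.uint8)
for k in cv2.findContours(m,0,1)[0]:
    if cv2.contourArea(k)>400: print(cv2.contourArea(k),cv2.boundingRect(k),plane_rect(w,k,T[2]+.037,True))
# freed rack: bright blank
E
```

```text
[ 0.60260196 -0.2742166   0.26003664] 0.7509237938162295 65.96522927284241 [[-0.309, 0.951, 0.008], [0.951, 0.309, -0.004], [-0.006, 0.007, -1.0]]
[369.07852689 150.70498553] [(array([341.6, 203.9]), array([22.6, 28.9]), 439.5), (array([373.4, 148.9]), array([12.3, 23.7]), 142.0), (array([139.4, 141.7]), array([24.3,  5.4]), 95.5), (array([146.2,  11.7]), array([27.8, 62.5]), 886.0)]
[[190.0, 284.0], [184.0, 229.0], [323.0, 283.0], [329.0, 228.0]]
8083.0 (185, 214, 157, 77) (array([ 604.8, -271.4]), array([39.5, 73.5]), np.float32(19.0))
503.5 (293, 48, 50, 47) (array([ 600.1, -189.4]), array([12.3, 23. ]), np.float32(148.3))
1537.5 (351, 34, 59, 45) (array([ 626.2, -169.5]), array([18.6, 29.5]), np.float32(52.0))
```

```bash
python3 - <<'E'
from h import *
w=load('wrist6');h=cv2.cvtColor(w['color'],cv2.COLOR_BGR2HSV);m=((h[...,0]<20)&(h[...,1]>60)).astype(np.uint8)
k=max([k for k in cv2.findContours(m,0,1)[0] if cv2.boundingRect(k)[0]<200],key=cv2.contourArea)
print(cv2.approxPolyDP(k,4,True).reshape(-1,2).tolist())
v=h[...,2]
for c in (215,255,300): print(c,[(r,int(v[r,c]),int(h[r,c,1])) for r in range(205,300,4)])
E
```

```text
[[341, 237], [333, 226], [307, 214], [291, 227], [245, 227], [202, 216], [197, 226], [185, 231], [188, 277], [234, 290], [249, 283], [322, 281], [318, 268], [323, 228], [333, 227]]
215 [(205, 84, 12), (209, 85, 15), (213, 142, 16), (217, 146, 17), (221, 97, 79), (225, 112, 82), (229, 77, 89), (233, 83, 104), (237, 87, 94), (241, 86, 107), (245, 86, 98), (249, 84, 103), (253, 86, 92), (257, 87, 85), (261, 91, 87), (265, 89, 83), (269, 92, 83), (273, 92, 83), (277, 94, 73), (281, 95, 67), (285, 230, 142), (289, 254, 1), (293, 255, 0), (297, 255, 0)]
255 [(205, 147, 14), (209, 144, 16), (213, 161, 17), (217, 185, 17), (221, 171, 16), (225, 156, 15), (229, 82, 81), (233, 90, 93), (237, 86, 98), (241, 88, 93), (245, 86, 110), (249, 86, 101), (253, 84, 94), (257, 86, 101), (261, 88, 93), (265, 85, 99), (269, 87, 100), (273, 89, 86), (277, 90, 79), (281, 87, 85), (285, 147, 85), (289, 141, 110), (293, 141, 89), (297, 140, 82)]
300 [(205, 152, 17), (209, 160, 14), (213, 144, 16), (217, 87, 12), (221, 132, 68), (225, 162, 30), (229, 97, 89), (233, 87, 91), (237, 85, 102), (241, 85, 99), (245, 84, 100), (249, 90, 96), (253, 85, 105), (257, 43, 59), (261, 38, 27), (265, 83, 101), (269, 82, 103), (273, 87, 88), (277, 81, 107), (281, 81, 98), (285, 130, 10), (289, 143, 11), (293, 145, 7), (297, 152, 7)]
```

The spacer is flat and centred in the pads (rows 227-283, columns 186-323, as predicted). Next is the cardboard flap's clearance near the pile.

```bash
python3 - <<'E'
from h import *
w=load('wrist1');s=load('scene0');d=load('side1');k=.64
for a,b in [((556,222),(335,188)),((625,368),(385,135)),((783,122),(262,150))]:
    print(tri([ray(w,(a[0]*k,a[1]*k),True),ray(s,(b[0]*k,b[1]*k))]))
print(proj(d,tri([ray(w,(556*k,222*k),True),ray(s,(335*k,188*k))])[0]))
E
```

```text
(array([0.51340111, 0.25384805, 0.17005218]), [np.float64(0.011264854945556879), np.float64(0.011264854945556948)])
(array([0.61913606, 0.25636793, 0.248528  ]), [np.float64(0.004569710810748904), np.float64(0.004569710810748899)])
(array([0.49886646, 0.59322434, 0.13460937]), [np.float64(0.0034875396713146163), np.float64(0.0034875396713145873)])
[217.73969974 199.88552392]
```

The flap's corner is at about (0.513, 0.254, 0.17), confirmed in the side view. At the pile the camera must therefore face away from it, with tool x towards -y. First I'll hover short of the pile in the present orientation and measure the pile and nest.

carry_out(commands="0.9 0 0 0 0 0;1 0.03 0 0 0 0;1 0.03 0 0 0 0;1 0.03 0 0 0 0;1 0.03 0 0 0 0;1 0.03 0 0 0 0;1 0.03 0 0 0 0;1 0.03 0 0 0 0;1 0.03 0 0 0 0;1 0.03 0 0 0 0")

```text
time: 9.7
tool_pos: [0.5151, 0.0143, 0.2518]
ee_rot: [0.588, 0.809, -0.001, -0.001]
wrist_force: [0.3, 0.7, 1.1]
opening: 0.748
grip_force: 65.9
```

carry_out(commands="1 0.03 0 0 0 0;1 0.03 0 0 0 0;0.9 0.03 0 0 0 0;0.5 0 0 0 0 0;0 0 0 0 0 0;0 0 0 0 0 0;0 0 0 0 0 0")

```text
time: 10.28
tool_pos: [0.4875, 0.1098, 0.2523]
ee_rot: [0.588, 0.809, -0.001, -0.0]
wrist_force: [1.0, 0.3, 1.0]
opening: 0.752
grip_force: 65.9
```

```bash
python3 - <<'E'
from h import *
o=get_obs();print(o['tool_pos'],o['opening'],o['q'].round(2))
w=snap('wrist','wrist7');print((-w['R'].T@w['t']).round(3));snap('side','side7');snap('scene','scene7')
print(proj(w,np.array([.499,.205,.012]),True),proj(w,np.array([.535,.046,.03]),True))
h=cv2.cvtColor(w['color'],cv2.COLOR_BGR2HSV);m=((h[...,0]<20)&(h[...,1]>60)).astype(np.uint8)
for k in cv2.findContours(m,0,1)[0]:
    if cv2.contourArea(k)>400: print(cv2.contourArea(k),cv2.boundingRect(k),cv2.minAreaRect(k),plane_rect(w,k,.012,True))
cv2.imwrite('pics/w7.png',cv2.resize(w['color'],(800,600),interpolation=cv2.INTER_CUBIC))
E
```

```text
[0.48746448 0.10978905 0.25231038] 0.7519283446429886 [-1.    0.23  0.83  1.85 -0.18  1.14  0.21]
[0.467 0.171 0.416]
[284.69299409  97.09522844] [273.24869647 216.63025311]
7587.5 (185, 226, 141, 94) ((255.0, 272.5), (93.0, 140.0), 90.0) (array([551. , -64.6]), array([177.4, 222.7]), np.float32(17.9))
1108.5 (258, 83, 54, 35) ((284.3202819824219, 98.44739532470703), (50.95970916748047, 25.117027282714844), 16.313854217529297) (array([499.4, 203.4]), array([34.6, 68.8]), np.float32(2.4))
13477.0 (328, 0, 184, 152) ((419.5, 75.5), (151.0, 183.0), 90.0) (array([713.6, 329.5]), array([279.4, 344.1]), np.float32(28.5))
576.0 (0, 0, 26, 33) ((12.5, 16.0), (32.0, 25.0), 90.0) (array([-18.9, 241.8]), array([61.1, 86.1]), np.float32(179.9))
```

View pics/w7.png

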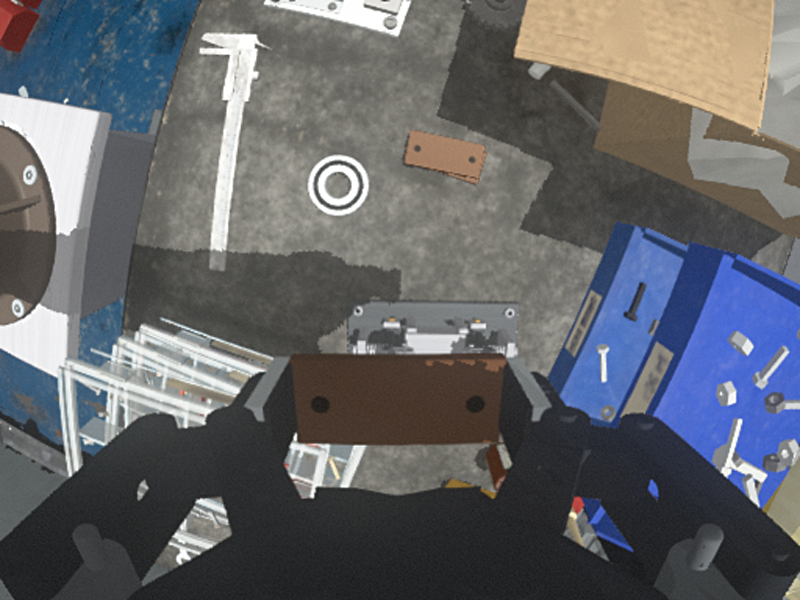

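The wrist view shows the pile top at (445,155), slightly askew from the plate under it, the bearing at (338,185) and the nest's far edge at (347-518,303). It also shows the flap corner at (520,58), and the spacer held squarely. Now I'll turn the hand around.

carry_out(commands="0 0 0 0 0 -1;0 0 0 0 0 -1;0 0 0 0 0 -1;0 0 0 0 0 -1;0 0 0 0 0 -1;0 0 0 0 0 -1;0 0 0 0 0 -1;0 0 0 0 0 -1;0 0 0 0 0 -1;0 0 0 0 0 -1")

```text
time: 11.27
tool_pos: [0.4879, 0.1097, 0.2527]
ee_rot: [0.026, 1.0, -0.0, 0.0]
wrist_force: [-0.6, -1.1, 0.1]
opening: 0.75
grip_force: 65.9
```

carry_out(commands="0 0 0 0 0 -1;0 0 0 0 0 -1;0 0 0 0 0 -1;0 0 0 0 0 -1;0 0 0 0 0 -1;0 0 0 0 0 -1;0 0 0 0 0 -1;0 0 0 0 0 -1;0 0 0 0 0 -1;0 0 0 0 0 -1")

```text
time: 12.1
tool_pos: [0.4879, 0.1097, 0.2526]
ee_rot: [-0.543, 0.84, -0.0, -0.0]
wrist_force: [0.1, 0.1, 0.3]
opening: 0.747
grip_force: 65.9
```

```bash
python3 - <<'E'
from h import *
o=get_obs();R=Ro.from_quat(o['ee_rot']).as_matrix();print(o['tool_pos'],o['q'].round(2),np.degrees(np.arctan2(R[1,1],R[0,1])))
k=.64;w1=load('wrist1');w7=load('wrist7')
print('flap',tri([ray(w1,(556*k,222*k),True),ray(w7,(520*k,58*k),True)]))
print('pile',tri([ray(w1,(469*k,222*k),True),ray(w7,(445*k,155*k),True)]),onz(w7,(445*k,155*k),.012,True))
a,b=[onz(w7,(p[0]*k,p[1]*k),.012,True) for p in((412,131),(485,147))];print(np.degrees(np.arctan2(*(b-a)[1::-1])))
a,b=[onz(w7,(p[0]*k,p[1]*k),.008,True) for p in((347,303),(518,303))];print('nest',a,b,np.degrees(np.arctan2(*(b-a)[1::-1])))
E
```

```text
[0.48792816 0.10966996 0.25262865] [-0.68  0.19  0.42  1.83 -0.09  1.13  2.49] 155.75338744864257
flap (array([0.52214242, 0.28340311, 0.08545339]), [np.float64(0.0014790950257278551), np.float64(0.0014790950257277476)])
pile (array([ 5.00858344e-01,  2.03609788e-01, -1.77204157e-04]), [np.float64(0.0003966974808212262), np.float64(0.0003966974808213284)]) [0.50003608 0.20231453 0.012     ]
6.746767481473884
nest [0.45811248 0.04892294 0.008     ] [0.60905991 0.0976344  0.008     ] 17.8851389388918
```

carry_out(commands="-0.95 0.3 0 0 0 0;-0.95 0.3 0 0 0 0;-0.95 0.3 0 0 0 0;0 0 0 0 0 -1;0 0 0 0 0 -1;0 0 0 0 0 -0.8;0 0 0 0 0 0;0 0 0 0 0 0")

```text
time: 12.77
tool_pos: [0.4989, 0.1989, 0.2526]
ee_rot: [-0.672, 0.74, -0.0, -0.0]
wrist_force: [0.3, 0.2, 0.0]
opening: 0.747
grip_force: 65.9
```

```bash
python3 - <<'E'
from h import *
o=get_obs();R=Ro.from_quat(o['ee_rot']).as_matrix();print(o['tool_pos'],o['q'].round(2),np.degrees(np.arctan2(R[1,1],R[0,1])),R.round(3).tolist())
w=load('wrist7');h=cv2.cvtColor(w['color'],cv2.COLOR_BGR2HSV);m=((h[...,0]<20)&(h[...,1]>75)&(h[...,2]>120)).astype(np.uint8)
m[:, :250]=0;m[:,320:]=0;m[130:]=0
k=max(cv2.findContours(m,0,1)[0],key=cv2.contourArea);print(cv2.contourArea(k),cv2.minAreaRect(k),plane_rect(w,k,.012,True))
E
```

```text
[0.49890471 0.19885063 0.25260519] [-0.73  0.26  0.32  1.75 -0.09  1.15  2.66] 174.4957116141136 [[-0.096, -0.995, -0.0], [-0.995, 0.096, -0.0], [0.0, 0.0, -1.0]]
1048.0 ((284.4527282714844, 98.42921447753906), (50.67537307739258, 24.542137145996094), 16.460012435913086) (array([499.5, 203.5]), array([33.8, 68.4]), np.float32(2.3))
```

carry_out(commands="0 0 0.9 0 0 0;0 0 0.9 0 0 0;0 0 0.9 0 0 0;0 0 0.9 0 0 0;0 0 0.9 0 0 0;0 0 0.9 0 0 0;0 0 0.9 0 0 0;0 0 0.9 0 0 0;0 0 0.9 0 0 0;0 0 0 0 0 0")

```text
time: 13.6
tool_pos: [0.4959, 0.1978, 0.0056]
ee_rot: [-0.673, 0.74, 0.001, -0.003]
wrist_force: [-0.4, -0.5, -0.9]
opening: 0.748
grip_force: 66.2
```

carry_out(commands="0 0 0.3 0 0 0;0 0 0.25 0 0 0;0 0 0.23 0 0 0;0 0 0 0 0 0;0 0 0 0 0 0")

```text
time: 14.02
tool_pos: [0.4989, 0.1999, -0.0133]
ee_rot: [-0.674, 0.739, -0.0, 0.0]
wrist_force: [-0.7, 0.4, -0.2]
opening: 0.753
grip_force: 66.2
```

```bash
python3 - <<'E'
from h import *
o=get_obs();R=Ro.from_quat(o['ee_rot']).as_matrix();print(o['tool_pos'],o['wrist_force'],o['q'].round(2),R.round(3).tolist())
w=snap('wrist','wrist8');T=np.array(o['tool_pos'])
print([proj(w,T+[0,0,.037]+a*R[:,1]+b*R[:,0],True).round(0).tolist() for a in(-.033,.033) for b in (-.015,.015)],
 [proj(w,np.array([.499,.204,.012])+a*np.array([.999,.04,0])+b*np.array([-.04,.999,0]),True).round(0).tolist() for a in(-.033,.033) for b in (-.015,.015)])
d=snap('side','side8');s=snap('scene','scene8')
cv2.imwrite('pics/p8.png',np.hstack([cv2.resize(d['color'][185:275,180:300],(480,360),interpolation=cv2.INTER_CUBIC),cv2.resize(w['color'][150:330,150:350],(320,288)) .repeat(1,0) if 0 else cv2.copyMakeBorder(cv2.resize(w['color'][150:330,150:350],(320,288)),0,72,0,0,cv2.BORDER_CONSTANT)]))
E
```

```text
[ 0.49885115  0.19987503 -0.01325294] [-0.67790298  0.40069311 -0.23967424] [-0.58  0.59  0.14  2.01 -0.15  0.55  2.71] [[-0.091, -0.996, 0.0], [-0.996, 0.091, 0.0], [-0.0, -0.0, -1.0]]
[[189.0, 281.0], [183.0, 226.0], [319.0, 281.0], [325.0, 226.0]] [[316.0, 217.0], [319.0, 269.0], [187.0, 233.0], [199.0, 282.0]]
```

View pics/p8.png

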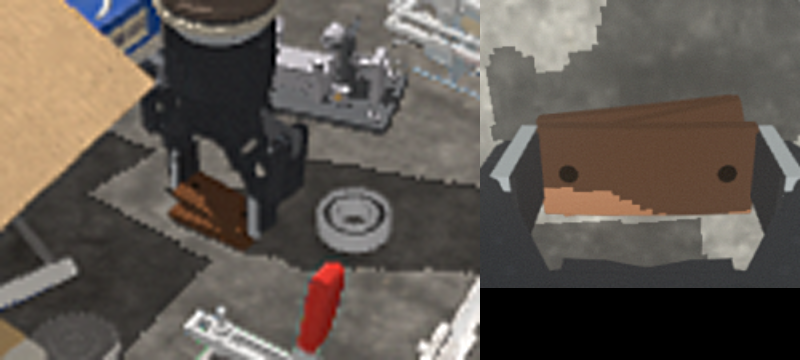

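The side crop shows the spacer just above the pile, clear of the bearing. The wrist crop shows the pile's edge about 8 degrees off and within a few mm. That leaves about 3.5 mm to go down before releasing.

carry_out(commands="0 0 0.06 0 0 0.1;0 0 0.06 0 0 0;0 0 0 0 0 0;0 0 0 0 0 0")

```text
time: 14.5
tool_pos: [0.4994, 0.2002, -0.0153]
ee_rot: [-0.669, 0.743, -0.0, 0.001]
wrist_force: [-4.7, -2.6, 25.8]
opening: 0.751
grip_force: 81.0
```

carry_out(commands="0 0 0 0 0 0;0 0 0 0 0 0;0 0 0 0 0 0;0 0 0 0 0 0;0 0 0 0 0 0;0 0 -0.1 0 0 0;0 0 -0.3 0 0 0", grip=-0.9)

```text
time: 15.08
tool_pos: [0.4977, 0.1993, -0.0059]
ee_rot: [-0.67, 0.743, 0.0, -0.001]
wrist_force: [0.3, 0.7, -0.8]
opening: 0.952
grip_force: 0.0
```

carry_out(commands="0 0 -0.5 0 0 0;0 0 -0.9 0 0 0;0 0 -1 0 0 0;0 0 -1 0 0 0;0 0 -1 0 0 0;0 0 -1 0 0 0;0 0 -1 0 0 0;0 0 -0.7 0 0 0;0 0 0 0 0 0")

```text
time: 15.83
tool_pos: [0.5009, 0.2006, 0.2132]
ee_rot: [-0.67, 0.743, -0.001, 0.004]
wrist_force: [0.9, 1.0, 0.5]
opening: 0.95
grip_force: 0.0
```

```bash
python3 - <<'E'
from h import *
o=get_obs();R=Ro.from_quat(o['ee_rot']).as_matrix();print(o['tool_pos'],o['q'].round(2),np.degrees(np.arctan2(R[1,1],R[0,1])))
w=snap('wrist','wrist9');d=snap('side','side9')
h=cv2.cvtColor(w['color'],cv2.COLOR_BGR2HSV);m=((h[...,0]<20)&(h[...,1]>60)).astype(np.uint8)
print(proj(w,np.array([.499,.2,.018]),True))
for k in cv2.findContours(m,0,1)[0]:
    if cv2.contourArea(k)>400: print(cv2.contourArea(k),cv2.boundingRect(k),plane_rect(w,k,.018,True),cv2.approxPolyDP(k,2.5,True).reshape(-1,2).tolist() if cv2.contourArea(k)<4000 else '')
for a,r,k in brown(d): 
    if abs(r[0][0]-235)<12: print('side',a,np.round(r[0],1),plane_rect(d,k,.018),plane_rect(load('side1'),k,.018)[0])
E
```

```text
[0.5008762  0.2005958  0.21316975] [-0.65  0.29  0.22  1.8  -0.07  1.05  2.63] 174.05888260576106
[256.65109226 165.79660976]
660.5 (98, 324, 33, 38) (array([785.7, 491.1]), array([55.4, 95.6]), np.float32(94.4)) [[103, 324], [98, 334], [116, 361], [130, 351], [118, 325]]
3542.0 (163, 237, 103, 86) (array([586.5, 356.8]), array([147.9, 148.1]), np.float32(2.5)) [[172, 237], [175, 270], [163, 296], [183, 322], [199, 318], [203, 311], [265, 315], [254, 267], [189, 290]]
5330.5 (0, 218, 170, 126) (array([928.5, 354.8]), array([138.7, 631.7]), np.float32(26.6)) 
1427.0 (228, 150, 57, 35) (array([499.5, 202. ]), array([37. , 67.7]), np.float32(0.4)) [[281, 152], [230, 156], [231, 180], [239, 184], [256, 179], [282, 179]]
482.5 (46, 0, 50, 17) (array([739.4, -61.1]), array([24.9, 95.2]), np.float32(159.3)) [[46, 0], [74, 16], [85, 13], [95, 1]]
side 222.5 [233.9 238.2] (array([494.2, 213.2]), array([43.7, 72.8]), np.float32(175.1)) [494.2 213.2]
side 218.5 [232.2 162.4] (array([730.3, -93. ]), array([ 55.9, 139.9]), np.float32(139.7)) [730.3 -93. ]
```

The spacer is released on the pile at about (0.4995, 0.202). Now back to the rack, turning the hand to grip the blank by its ends.

carry_out(commands="1 0 -0.6 0 0 0;1 0 -0.6 0 0 0;1 0 -0.3 0 0 0;0 0 0 0 0 1;0 0 0 0 0 1;0 0 0 0 0 1;0 0 0 0 0 1;0 0 0 0 0 1;0 0 0 0 0 1;0 0 0 0 0 1")

```text
time: 16.77
tool_pos: [0.4884, 0.1099, 0.2514]
ee_rot: [-0.306, 0.952, -0.0, -0.001]
wrist_force: [0.9, -0.2, -1.2]
opening: 0.951
grip_force: 0.0
```

carry_out(commands="0 0 0 0 0 1;0 0 0 0 0 1;0 0 0 0 0 1;0 0 0 0 0 1;0 0 0 0 0 1;0 0 0 0 0 1;0 0 0 0 0 1;0 0 0 0 0 1;0 0 0 0 0 1;0 0 0 0 0 1")

```text
time: 17.6
tool_pos: [0.4884, 0.11, 0.2515]
ee_rot: [0.285, 0.958, -0.001, -0.001]
wrist_force: [0.7, -0.4, -0.4]
opening: 0.951
grip_force: 0.0
```

carry_out(commands="0 0 0 0 0 1;0 0 0 0 0 1;0 0 0 0 0 1;0 0 0 0 0 1;0 0 0 0 0 1;0 0 0 0 0 0.7;0 0 0 0 0 0;0 0 0 0 0 0")

```text
time: 18.27
tool_pos: [0.4886, 0.1101, 0.2518]
ee_rot: [0.587, 0.81, -0.001, -0.0]
wrist_force: [0.3, -0.3, 0.0]
opening: 0.951
grip_force: 0.0
```

```bash
cat >> h.py <<'E'
def go(x,y,z,yaw=None):
    o=get_obs();R=Ro.from_quat(o['ee_rot']).as_matrix();T=np.array(o['tool_pos'])
    a=np.degrees(np.arctan2(R[1,1],R[0,1]))
    print('T',T.round(4),'yaw',a.round(2),'R',R.round(3).tolist(),'q',o['q'].round(2),'op',o['opening'],'units',(R.T@(np.array([x,y,z])-T)/.03).round(2), 'rot',None if yaw is None else round(-np.radians((yaw-a+180)%360-180)/.12,2))
E
python3 - <<'E'
from h import *
go(.6015,-.272,.22,18.1)
w=snap('wrist','wrist10');h=cv2.cvtColor(w['color'],cv2.COLOR_BGR2HSV)
p=proj(w,np.array([.4995,.2,.018]),True);print(p)
m=((h[...,0]<20)&(h[...,1]>60)).astype(np.uint8)
for k in cv2.findContours(m,0,1)[0]:
    if cv2.contourArea(k)>300 and np.hypot(*(np.array(cv2.minAreaRect(k)[0])-p))<25: print(cv2.contourArea(k),plane_rect(w,k,.018,True),[ (onz(w,q,.018,True)[:2]*1000).round().tolist() for q in cv2.approxPolyDP(k,2,True).reshape(-1,2)])
E
```

```text
T [0.4886 0.1101 0.2518] yaw 18.18 R [[-0.312, 0.95, -0.002], [0.95, 0.312, -0.001], [-0.0, -0.002, -1.0]] q [-0.74  0.2   0.49  1.84 -0.1   1.13  0.11] op 0.9508237413248817 units [-13.28  -0.4    1.07] rot 0.01
[283.82836312 100.61878702]
1194.5 (array([498.8, 202.5]), array([37.4, 68. ]), np.float32(0.1)) [[465.0, 212.0], [465.0, 192.0], [469.0, 185.0], [494.0, 188.0], [528.0, 184.0], [532.0, 188.0], [533.0, 211.0], [528.0, 221.0], [496.0, 217.0], [471.0, 220.0]]
```

The spacer and the pile plates look askew to each other, and the 15 degree limit matters, so I'll measure both angles from straight edges.

```bash
python3 - <<'E'
from h import *
def edges(w,q,z):
    h=cv2.cvtColor(w['color'],cv2.COLOR_BGR2HSV);p=proj(w,np.array(q),True)
    m=((h[...,0]<20)&(h[...,1]>60)).astype(np.uint8)
    k=[k for k in cv2.findContours(m,0,1)[0] if cv2.contourArea(k)>300 and np.hypot(*(np.array(cv2.minAreaRect(k)[0])-p))<25][0]
    print([(onz(w,c,z,True)[:2]*1000).round().tolist() for c in cv2.approxPolyDP(k,1.2,True).reshape(-1,2)])
    x,y,a,b=cv2.boundingRect(k);x-=3;y-=3
    g=cv2.resize(h[y:y+b+6,x:x+a+6,2],None,fx=4,fy=4,interpolation=cv2.INTER_CUBIC)
    L=cv2.createLineSegmentDetector().detect(g)[0].reshape(-1,4)
    for l in L:
        A=onz(w,(x+l[0]/4,y+l[1]/4),z,True);B=onz(w,(x+l[2]/4,y+l[3]/4),z,True);n=np.linalg.norm(A-B)*1000
        if n>20: print('  len',n.round(),'ang',np.degrees(np.arctan2(*(B-A)[1::-1])).round(1),'mid',((A+B)[:2]*500).round())
edges(load('wrist7'),(.4995,.203,.012),.012);print();edges(load('wrist10'),(.4995,.203,.018),.018);print();edges(load('wrist9'),(.4995,.203,.018),.018)
E
```

```text
[[465.0, 212.0], [469.0, 185.0], [534.0, 188.0], [533.0, 216.0], [529.0, 222.0], [469.0, 215.0]]
  len 26.0 ang -83.0 mid [467. 199.]
  len 24.0 ang -172.6 mid [501. 218.]

[[465.0, 212.0], [465.0, 192.0], [469.0, 185.0], [494.0, 188.0], [528.0, 184.0], [532.0, 188.0], [533.0, 211.0], [528.0, 221.0], [496.0, 217.0], [471.0, 220.0]]
  len 50.0 ang -5.9 mid [505. 186.]

[[468.0, 186.0], [470.0, 183.0], [493.0, 186.0], [530.0, 184.0], [533.0, 187.0], [533.0, 214.0], [530.0, 215.0], [528.0, 220.0], [523.0, 221.0], [502.0, 216.0], [469.0, 220.0], [466.0, 206.0], [466.0, 191.0], [469.0, 188.0]]
  len 65.0 ang -5.1 mid [497. 188.]
  len 23.0 ang 83.0 mid [531. 201.]
  len 37.0 ang 174.8 mid [487. 218.]
```

The spacer sits at about -5.7° and the pile's top plate at about 7.2°, so they are 13° apart with 15° allowed. That is too close. I'll square it by a light pinch across its sides at the pile's yaw, with the camera towards -x, away from the flap.

carry_out(commands="0 0 0 0 0 -1;0 0 0 0 0 -1;0 0 0 0 0 -1;0 0 0 0 0 -1;0 0 0 0 0 -1;0 0 0 0 0 -1;0 0 0 0 0 -1;0 0 0 0 0 -1;0 0 0 0 0 -1;0 0 0 0 0 -1", grip=-0.2)

```text
time: 19.15
tool_pos: [0.4891, 0.1101, 0.2524]
ee_rot: [0.024, 1.0, -0.0, -0.0]
wrist_force: [0.2, -0.6, 0.3]
opening: 0.603
grip_force: 0.0
```

carry_out(commands="0 0 0 0 0 -1;0 0 0 0 0 -0.5;0 0 0 0 0 0;0 0 0 0 0 0")

```text
time: 19.48
tool_pos: [0.4892, 0.1101, 0.2525]
ee_rot: [-0.061, 0.998, -0.0, -0.0]
wrist_force: [1.5, 0.4, -1.3]
opening: 0.598
grip_force: 0.0
```

```bash
python3 - <<'E'
from h import *
go(.4997,.2025,.05,97.2)
E
```

```text
T [0.4892 0.1101 0.2525] yaw 97.03 R [[-0.992, -0.122, -0.0], [-0.122, 0.992, -0.0], [0.0, -0.0, -1.0]] q [-0.57  0.19  0.3   1.82 -0.06  1.13  1.44] op 0.598388277646184 units [-0.73  3.02  6.75] rot -0.03
```

carry_out(commands="-0.24 1 0 0 0 0;-0.24 1 0 0 0 0;-0.24 1 0 0 0 0;0 0 1 0 0 0;0 0 1 0 0 0;0 0 1 0 0 0;0 0 1 0 0 0;0 0 1 0 0 0;0 0 1 0 0 0;0 0 0.7 0 0 0")

```text
time: 20.32
tool_pos: [0.4985, 0.2017, 0.0492]
ee_rot: [-0.061, 0.998, -0.001, -0.001]
wrist_force: [-0.1, 0.0, 0.3]
opening: 0.6
grip_force: 0.0
```

carry_out(commands="0 0 0.7 0 0 0;0 0 0 0 0 0;0 0 0 0 0 0")

```text
time: 20.57
tool_pos: [0.499, 0.2018, 0.0301]
ee_rot: [-0.061, 0.998, -0.001, -0.001]
wrist_force: [-0.3, 0.1, 0.1]
opening: 0.603
grip_force: 0.0
```

```bash
python3 - <<'E'
from h import *
go(.4997,.2025,-.0115,97.2);o=get_obs();print(o['wrist_force'])
w=snap('wrist','w11');T=np.array(o['tool_pos']);R=Ro.from_quat(o['ee_rot']).as_matrix()
g=cv2.cvtColor(w['color'],cv2.COLOR_BGR2GRAY)
for zo in (.02,.027,.034): print(zo,[proj(w,T+[0,0,zo]+a*R[:,1]+b*R[:,0],True).round(0).tolist() for a in(-.0255,.0255) for b in (.011,)])
for r in range(206,250,3): print(r,g[r,185:225:2].tolist(),g[r,285:325:2].tolist())
E
```

```text
T [0.499  0.2018 0.0301] yaw 97.02 R [[-0.992, -0.122, -0.002], [-0.122, 0.992, -0.001], [0.002, -0.001, -1.0]] q [-0.62  0.52  0.19  1.98 -0.16  0.65  1.36] op 0.6032094405101098 units [-0.03  0.02  1.39] rot -0.03
[-0.27121339  0.07473957  0.10472992]
0.02 [[207.0, 221.0], [304.0, 221.0]]
0.027 [[204.0, 226.0], [307.0, 226.0]]
0.034 [[202.0, 231.0], [309.0, 231.0]]
206 [95, 97, 97, 98, 94, 94, 89, 88, 89, 88, 88, 89, 87, 90, 86, 80, 78, 71, 76, 80] [90, 91, 86, 84, 79, 117, 134, 139, 144, 107, 90, 99, 104, 100, 95, 90, 87, 85, 83, 84]
209 [161, 96, 95, 95, 89, 92, 91, 90, 90, 92, 90, 88, 87, 88, 85, 78, 77, 77, 77, 77] [85, 81, 80, 116, 143, 135, 134, 134, 139, 101, 88, 94, 93, 93, 93, 93, 86, 86, 86, 88]
212 [159, 156, 157, 156, 140, 100, 97, 95, 90, 92, 91, 86, 86, 88, 82, 83, 78, 81, 80, 78] [126, 123, 122, 130, 132, 131, 131, 135, 138, 80, 86, 82, 88, 91, 93, 92, 89, 86, 89, 90]
215 [153, 153, 151, 155, 162, 169, 98, 95, 89, 82, 88, 88, 83, 82, 80, 78, 81, 80, 81, 81] [145, 140, 137, 136, 131, 132, 133, 133, 138, 78, 84, 84, 87, 88, 85, 87, 88, 87, 86, 85]
218 [144, 146, 150, 1
[... 1387 characters left out ...]
70, 168, 163, 154, 153, 154, 156, 159, 92] [175, 173, 166, 164, 174, 110, 101, 93, 90, 84, 53, 54, 53, 54, 50, 108, 149, 147, 151, 149]
242 [154, 150, 150, 153, 60, 59, 58, 57, 56, 52, 116, 163, 168, 164, 158, 161, 161, 156, 148, 89] [176, 172, 177, 180, 191, 102, 98, 93, 91, 83, 57, 54, 53, 52, 56, 49, 143, 152, 147, 147]
245 [150, 150, 156, 96, 55, 60, 61, 60, 60, 56, 119, 166, 165, 163, 157, 153, 150, 144, 145, 114] [170, 166, 165, 178, 167, 112, 102, 94, 85, 81, 53, 52, 50, 54, 54, 55, 57, 153, 149, 146]
248 [151, 152, 128, 58, 59, 58, 56, 60, 60, 55, 97, 160, 152, 160, 160, 156, 151, 151, 150, 149] [150, 156, 166, 179, 108, 107, 100, 96, 92, 81, 51, 53, 55, 56, 56, 55, 54, 83, 150, 148]
```

The tips stand at TCP + 27 mm at 51 mm opening, as modelled. Now down, pinch, release and up.

carry_out(commands="0 0 0.6 0 0 0;0 0 0.5 0 0 0;0 0 0.28 0 0 0;0 0 0 0 0 0;0 0 0 0 0 0")

```text
time: 21.03
tool_pos: [0.5001, 0.2024, -0.0098]
ee_rot: [-0.062, 0.998, 0.0, 0.0]
wrist_force: [-0.9, 0.5, -0.4]
opening: 0.602
grip_force: 0.0
```

carry_out(commands="0 0 0 0 0 0;0 0 0 0 0 0;0 0 0 0 0 0;0 0 0 0 0 0;0 0 0 0 0 0;0 0 0 0 0 0", grip=0.4)

```text
time: 21.53
tool_pos: [0.5006, 0.2027, -0.0089]
ee_rot: [-0.062, 0.998, 0.001, 0.001]
wrist_force: [-1.4, -1.1, 11.1]
opening: 0.352
grip_force: 52.6
```

carry_out(commands="0 0 0 0 0 0;0 0 0 0 0 0;0 0 0 0 0 0;0 0 0 0 0 0;0 0 -0.3 0 0 0;0 0 -0.6 0 0 0;0 0 -1 0 0 0;0 0 -1 0 0 0;0 0 -1 0 0 0;0 0 -1 0 0 0", grip=-0.2)

```text
time: 22.37
tool_pos: [0.4994, 0.2019, 0.1383]
ee_rot: [-0.062, 0.998, -0.0, 0.0]
wrist_force: [0.7, 0.8, -0.1]
opening: 0.599
grip_force: 0.0
```

carry_out(commands="0 0 -1 0 0 0;0 0 -1 0 0 0;0 -1 -1 0 0 0;0 -1 -0.3 0 0 0;0 -1 0 0 0 0;0 0 0 0 0 0;0 0 0 0 0 0")

```text
time: 22.95
tool_pos: [0.5108, 0.1114, 0.2356]
ee_rot: [-0.06, 0.998, 0.0, 0.0]
wrist_force: [-0.1, 1.2, -0.4]
opening: 0.602
grip_force: 0.0
```

```bash
python3 - <<'E'
from h import *
go(.4997,.11,.25,18.1)
w=snap('wrist','w12');z=.018
h=cv2.cvtColor(w['color'],cv2.COLOR_BGR2HSV);p=proj(w,np.array([.5,.202,.018]),True);print(p)
m=((h[...,0]<20)&(h[...,1]>60)).astype(np.uint8)
k=[k for k in cv2.findContours(m,0,1)[0] if cv2.contourArea(k)>300 and np.hypot(*(np.array(cv2.minAreaRect(k)[0])-p))<30][0]
print(plane_rect(w,k,z,True),[(onz(w,c,z,True)[:2]*1000).round().tolist() for c in cv2.approxPolyDP(k,1.2,True).reshape(-1,2)])
E
```

```text
T [0.5108 0.1114 0.2356] yaw 96.85 R [[-0.993, -0.119, 0.001], [-0.119, 0.993, 0.0], [-0.001, 0.0, -1.0]] q [-0.56  0.24  0.3   1.8  -0.08  1.1   1.46] op 0.601579317551586 units [ 0.37 -0.   -0.48] rot 11.45
[323.56537523 164.20337716]
(array([499.2, 201.6]), array([36.1, 68.5]), np.float32(1.7)) [[467.0, 184.0], [532.0, 186.0], [533.0, 214.0], [528.0, 215.0], [526.0, 220.0], [496.0, 216.0], [468.0, 218.0], [468.0, 214.0], [465.0, 212.0]]
```

The pinch closed at 30 mm on the spacer, so it now lies at the pile's yaw. On to the rack.

carry_out(commands="-0.11 -1 0 0 0 0;-0.11 -1 0 0 0 0;-0.11 -1 0 0 0 0;-0.11 -1 0 0 0 0;-0.11 -1 0 0 0 0;-0.11 -1 0 0 0 0;-0.11 -1 0 0 0 0;-0.11 -1 0 0 0 0;-0.11 -1 0 0 0 0;-0.11 -1 0 0 0 0", grip=-1)

```text
time: 23.83
tool_pos: [0.581, -0.1796, 0.2343]
ee_rot: [-0.063, 0.998, 0.001, -0.0]
wrist_force: [1.3, 0.2, -0.8]
opening: 0.998
grip_force: 0.0
```

carry_out(commands="-0.11 -1 0 0 0 1;0 0 0 0 0 1;0 0 0 0 0 1;0 0 0 0 0 1;0 0 0 0 0 1;0 0 0 0 0 1;0 0 0 0 0 1;0 0 0 0 0 1;0 0 0 0 0 1;0 0 0 0 0 1")

```text
time: 24.67
tool_pos: [0.5879, -0.2074, 0.2342]
ee_rot: [0.514, 0.858, 0.0, -0.001]
wrist_force: [-0.4, 0.1, 0.1]
opening: 0.999
grip_force: 0.0
```

carry_out(commands="0 0 0 0 0 1;0 0 0 0 0 0.45;0 0 0 0 0 0;0 0 0 0 0 0")

```text
time: 25.0
tool_pos: [0.5878, -0.208, 0.2343]
ee_rot: [0.584, 0.812, -0.0, -0.001]
wrist_force: [0.3, -0.3, 0.0]
opening: 0.996
grip_force: 0.0
```

```bash
python3 - <<'E'
from h import *
go(.6015,-.272,.12,18.1)
w=snap('wrist','w13')
X=lambda a,b,z:np.array([.6015,-.272,z])+a*np.array([.951,.311,0])+b*np.array([-.311,.951,0])
print([proj(w,X(a,b,.062),True).round().tolist() for a in(-.029,.029) for b in (-.014,.014)])
p=proj(w,X(0,0,.062),True).astype(int);g=cv2.cvtColor(w['color'],cv2.COLOR_BGR2GRAY);h=cv2.cvtColor(w['color'],cv2.COLOR_BGR2HSV)
for dr in (-8,-4,0,4,8): print(p[1]+dr,p[0]-34,g[p[1]+dr,p[0]-34:p[0]+36].tolist())
E
```

```text
T [ 0.5878 -0.208   0.2343] yaw 18.59 R [[-0.319, 0.948, -0.001], [0.948, 0.319, 0.001], [0.001, -0.001, -1.0]] q [-0.24  0.48  0.76  1.58 -0.35  1.21  0.91] op 0.9955839899850737 units [-2.17 -0.24  3.81] rot 0.07
[[225.0, 233.0], [224.0, 212.0], [272.0, 234.0], [273.0, 212.0]]
215 214 [130, 144, 174, 195, 194, 189, 188, 190, 189, 163, 105, 74, 104, 198, 217, 215, 229, 249, 248, 247, 247, 247, 247, 248, 248, 246, 247, 247, 247, 247, 247, 247, 248, 249, 248, 221, 133, 193, 254, 250, 247, 247, 247, 247, 248, 248, 248, 247, 247, 247, 247, 248, 248, 248, 249, 245, 235, 235, 235, 239, 216, 123, 153, 194, 194, 193, 189, 189, 191, 187]
219 214 [123, 138, 188, 189, 189, 189, 187, 192, 190, 170, 109, 85, 110, 182, 216, 212, 222, 249, 250, 249, 249, 251, 250, 232, 205, 181, 190, 217, 233, 244, 251, 250, 248, 249, 252, 245, 138, 193, 255, 250, 249, 249, 250, 250, 241, 235, 209, 191, 194, 225, 245, 252, 251, 249, 248, 246, 237, 234, 238, 233, 184, 116, 159, 192, 190, 190, 187, 190, 191, 190]
223 214 [140, 128, 188, 194, 188, 189, 189, 191, 188, 193, 191, 131, 93, 182, 217, 212, 216, 231, 248, 2
[... 257 characters left out ...]
8, 182, 192, 190, 188, 192, 186, 187, 194, 190, 125, 87, 150, 214, 216, 218, 235, 248, 249, 249, 242, 192, 137, 115, 114, 115, 122, 139, 182, 235, 251, 249, 248, 251, 243, 136, 190, 254, 250, 247, 249, 247, 214, 159, 127, 115, 115, 117, 126, 159, 228, 250, 250, 248, 246, 238, 234, 237, 231, 182, 133, 172, 193, 191, 189, 189, 190, 193, 193]
231 214 [135, 128, 174, 189, 194, 212, 226, 223, 222, 229, 193, 190, 191, 200, 215, 213, 211, 221, 249, 248, 248, 247, 248, 248, 248, 249, 248, 248, 248, 248, 248, 248, 248, 249, 252, 244, 138, 190, 254, 250, 247, 247, 247, 248, 248, 248, 248, 248, 248, 248, 248, 248, 248, 247, 248, 242, 233, 237, 236, 230, 211, 189, 162, 190, 230, 227, 224, 229, 204, 181]
```

The blank's bright top spans columns 230-269 with its hole row at 223, about 1.5 mm along +ŷ from my estimate. Target is (0.603, -0.2715).

carry_out(commands="-0.73 -0.06 0 0 0 0.07;-0.72 -0.06 0 0 0 0;-0.72 -0.07 0 0 0 0;0 0 0.9 0 0 0;0 0 0.9 0 0 0;0 0 0.9 0 0 0;0 0 0.9 0 0 0;0 0 0.9 0 0 0;0 0 0.9 0 0 0;0 0 0 0 0 0")

```text
time: 25.88
tool_pos: [0.5993, -0.2707, 0.0675]
ee_rot: [0.588, 0.809, -0.001, -0.004]
wrist_force: [0.5, 1.0, -1.6]
opening: 0.997
grip_force: 0.0
```

carry_out(commands="0 0 0.7 0 0 0;0 0 0.5 0 0 0;0 0 0.5 0 0 0;0 0 0.15 0 0 0;0 0 0 0 0 0;0 0 0 0 0 0")

```text
time: 26.38
tool_pos: [0.6027, -0.2735, 0.0185]
ee_rot: [0.588, 0.809, 0.0, 0.001]
wrist_force: [0.5, -0.4, 0.2]
opening: 1.0
grip_force: 0.0
```

```bash
python3 - <<'E'
from h import *
go(.603,-.2715,.0145,18.1);print(get_obs()['wrist_force'])
E
```

```text
T [ 0.6027 -0.2735  0.0185] yaw 17.91 R [[-0.307, 0.952, 0.001], [0.952, 0.307, -0.0], [-0.001, 0.001, -1.0]] q [-0.03  0.76  0.61  1.69 -0.55  0.86  1.13] op 1.0003012928298725 units [0.06 0.03 0.13] rot -0.03
[ 0.46088475 -0.43256808  0.20664851]
```

Down 4 mm, then close and lift.

carry_out(commands="0.05 0.02 0.13 0 0 0;0 0 0 0 0 0;0 0 0 0 0 0")

```text
time: 26.63
tool_pos: [0.6026, -0.2714, 0.0139]
ee_rot: [0.588, 0.808, 0.0, 0.0]
wrist_force: [0.4, 0.1, -0.4]
opening: 1.001
grip_force: 0.0
```

carry_out(commands="0 0 0 0 0 0;0 0 0 0 0 0;0 0 0 0 0 0;0 0 0 0 0 0;0 0 0 0 0 0;0 0 0 0 0 0;0 0 0 0 0 0", grip=1)

```text
time: 27.22
tool_pos: [0.6026, -0.272, 0.0141]
ee_rot: [0.589, 0.808, 0.0, 0.0]
wrist_force: [-0.7, 0.9, 5.5]
opening: 0.663
grip_force: 64.6
```

carry_out(commands="0 0 -0.2 0 0 0;0 0 -0.3 0 0 0;0 0 -0.5 0 0 0;0 0 -0.8 0 0 0;0 0 -1 0 0 0;0 0 -1 0 0 0;0 0 -0.8 0 0 0;0 0 0 0 0 0;0 0 0 0 0 0")

```text
time: 27.97
tool_pos: [0.6029, -0.2721, 0.1534]
ee_rot: [0.589, 0.808, 0.001, 0.002]
wrist_force: [0.1, 1.0, -1.6]
opening: 0.663
grip_force: 64.1
```

```bash
python3 - <<'E'
from h import *
go(.55,-.20,.12,18.1);o=get_obs();print(o['grip_force'])
w=snap('wrist','w14');s=snap('scene','s14');T=np.array(o['tool_pos']);R=Ro.from_quat(o['ee_rot']).as_matrix()
for zo in (.0325,.0475): print([proj(w,T+[0,0,zo]+a*R[:,1]+b*R[:,0],True).round().tolist() for a in(-.029,.029) for b in (-.014,.014)])
g=cv2.cvtColor(w['color'],cv2.COLOR_BGR2GRAY)
for r in (225,235,250,265,280,290): print(r,g[r,180:336:3].tolist())
print('col',[ (r,int(g[r,240])) for r in range(205,310,4)])
E
```

```text
T [ 0.6029 -0.2721  0.1534] yaw 17.87 R [[-0.307, 0.952, 0.003], [0.952, 0.307, -0.001], [-0.002, 0.003, -1.0]] q [-0.1   0.62  0.71  1.59 -0.44  1.1   1.04] op 0.6625112185990725 units [ 2.83 -0.94  1.11] rot -0.03
64.14158276282251
[[199.0, 273.0], [195.0, 223.0], [312.0, 273.0], [316.0, 223.0]]
[[194.0, 289.0], [189.0, 235.0], [317.0, 289.0], [323.0, 235.0]]
225 [82, 80, 76, 80, 73, 147, 141, 141, 143, 143, 143, 143, 145, 146, 144, 147, 145, 147, 146, 142, 146, 146, 150, 149, 146, 147, 147, 149, 148, 147, 160, 158, 163, 145, 154, 160, 160, 153, 149, 160, 157, 159, 143, 160, 158, 150, 144, 176, 142, 139, 134, 130]
235 [135, 132, 133, 122, 151, 144, 141, 140, 142, 145, 145, 144, 144, 142, 145, 142, 140, 145, 144, 145, 146, 142, 143, 145, 147, 143, 145, 142, 145, 142, 143, 145, 141, 143, 151, 161, 157, 142, 143, 154, 160, 150, 141, 147, 155, 232, 255, 139, 148, 147, 144, 139]
250 [137, 48, 47, 50, 127, 153, 151, 160, 160, 159, 162, 161, 158, 157, 161, 162, 158, 159, 161, 163, 163, 162, 161, 163, 92, 88, 161, 162, 159, 163, 161, 161, 161, 162, 160, 162, 160, 160, 160, 158, 160, 161, 1
[... 411 characters left out ...]
, 164, 163, 163, 163, 164, 164, 166, 165, 164, 160, 165, 160, 161, 161, 159, 151, 153, 152, 48, 55, 54, 51, 56, 55, 54]
290 [54, 51, 50, 52, 241, 242, 243, 219, 166, 166, 161, 159, 158, 162, 157, 155, 157, 159, 158, 154, 159, 157, 159, 159, 87, 78, 161, 159, 159, 158, 159, 158, 163, 161, 159, 162, 162, 164, 163, 161, 155, 157, 152, 93, 120, 132, 51, 47, 56, 58, 51, 51]
col [(205, 106), (209, 113), (213, 125), (217, 125), (221, 141), (225, 146), (229, 146), (233, 141), (237, 146), (241, 162), (245, 159), (249, 160), (253, 160), (257, 166), (261, 163), (265, 161), (269, 163), (273, 163), (277, 162), (281, 162), (285, 162), (289, 160), (293, 243), (297, 240), (301, 245), (305, 151), (309, 116)]
```

The blank is held flat (top face at rows 239-291, symmetric). Before choosing the set-down spot and the nest approach side, I'll check the free patch and the surroundings of the nest.

```bash
python3 - <<'E'
from h import *
k=.64;w1=load('wrist1');w2=load('wrist2');w7=load('wrist7');s0=load('scene0');d=load('side1')
S=lambda p:(p[0]*k,p[1]*k)
print('free',onz(s0,S((470,480)),0).round(3),onz(w2,S((280,170)),0,True).round(3),onz(w2,S((400,160)),0,True).round(3))
print('wrench/box edge',onz(w2,S((330,110)),.15,True).round(3),onz(w2,S((330,110)),0.,True).round(3),onz(w2,S((145,200)),0,True).round(3))
print('boxes top near nest',onz(w1,S((290,305)),.15,True).round(3),onz(w1,S((165,100)),.15,True).round(3),onz(w1,S((155,355)),.15,True).round(3))
print('bin front top corner w1/w7',tri([ray(w1,S((370,408)),True),ray(w7,S((628,228)),True)]))
for z in (.05,.12,.2): print(z,'w1',onz(w1,S((370,408)),z,True).round(3),onz(w1,S((520,352)),z,True).round(3),'w7',onz(w7,S((560,390)),z,True).round(3),onz(w7,S((630,226)),z,True).round(3))
# nest plate corners from w1: bolts/corners
c=[onz(w1,S(p),.008,True).round(4) for p in((337,238),(299,277),(379,367),(417,330))];print('nest',c,np.mean(c,0))
E
```

```text
free [ 0.463 -0.302  0.   ] [ 0.472 -0.233  0.   ] [ 0.577 -0.192  0.   ]
wrench/box edge [ 0.528 -0.18   0.15 ] [ 0.501 -0.166  0.   ] [ 0.337 -0.3    0.   ]
boxes top near nest [0.487 0.01  0.15 ] [ 0.26  -0.025  0.15 ] [ 0.48  -0.152  0.15 ]
bin front top corner w1/w7 (array([0.38895602, 0.15680966, 0.58675245]), [np.float64(0.013111540847726645), np.float64(0.013111540847726545)])
0.05 w1 [0.66 0.01 0.05] [0.66  0.204 0.05 ] w7 [0.665 0.041 0.05 ] [0.668 0.201 0.05 ]
0.12 w1 [0.626 0.029 0.12 ] [0.627 0.196 0.12 ] w7 [0.627 0.066 0.12 ] [0.629 0.195 0.12 ]
0.2 w1 [0.588 0.05  0.2  ] [0.588 0.186 0.2  ] w7 [0.584 0.095 0.2  ] [0.586 0.189 0.2  ]
nest [array([0.4582, 0.0508, 0.008 ]), array([ 0.4837, -0.0118,  0.008 ]), array([0.6292, 0.0332, 0.008 ]), array([0.601 , 0.0964, 0.008 ])] [0.543025 0.04215  0.008   ]
```

The patch round (0.49, -0.265) is free. I'll set down there at yaw -12°, so that the sideways regrip stays inside the last joint's range.

carry_out(commands="0.35 -0.88 0 0 0 0;0.35 -0.88 0 0 0 0;0.35 -0.88 0 0 0 0;0.33 -0.87 0 0 0 0;0 0 0.7 0 0 0.87;0 0 0.7 0 0 0.87;0 0 0.7 0 0 0.87;0 0 0.7 0 0 0.87;0 0 0.7 0 0 0.87;0 0 0 0 0 0")

```text
time: 28.9
tool_pos: [0.4863, -0.2624, 0.0419]
ee_rot: [0.779, 0.627, -0.002, -0.003]
wrist_force: [-1.0, 1.1, -1.7]
opening: 0.666
grip_force: 64.3
```

carry_out(commands="0 0 0.7 0 0 0;0 0 0.7 0 0 0;0 0 0.5 0 0 0;0 0 0 0 0 0;0 0 0 0 0 0")

```text
time: 29.32
tool_pos: [0.4886, -0.2645, -0.0106]
ee_rot: [0.777, 0.63, -0.0, -0.001]
wrist_force: [-0.0, -0.4, -0.8]
opening: 0.664
grip_force: 64.4
```

```bash
python3 - <<'E'
from h import *
go(.49,-.265,-.0235,-12);print(get_obs()['wrist_force'])
E
```

```text
T [ 0.4886 -0.2645 -0.0106] yaw -11.93 R [[0.207, 0.978, -0.002], [0.978, -0.207, 0.001], [0.0, -0.002, -1.0]] q [-0.07  0.71  0.69  1.99 -0.7   0.7   0.86] op 0.6636219641625345 units [-0.01  0.05  0.43] rot 0.01
[-0.03061552 -0.43675287 -0.84649949]
```

carry_out(commands="0 0 0.2 0 0 0;0 0 0.15 0 0 0;0 0 0.05 0 0 0;0 0 0 0 0 0;0 0 0 0 0 0")

```text
time: 29.73
tool_pos: [0.4894, -0.2646, -0.0224]
ee_rot: [0.777, 0.629, 0.0, 0.0]
wrist_force: [-0.6, -0.0, -1.5]
opening: 0.662
grip_force: 64.4
```

carry_out(commands="0 0 0.04 0 0 0;0 0 0 0 0 0;0 0 0 0 0 0")

```text
time: 29.98
tool_pos: [0.4893, -0.2645, -0.0238]
ee_rot: [0.777, 0.629, 0.0, 0.0]
wrist_force: [-0.8, -0.0, -0.2]
opening: 0.661
grip_force: 64.4
```

carry_out(commands="0 0 0 0 0 0;0 0 0 0 0 0;0 0 0 0 0 0;0 0 0 0 0 0;0 0 -0.3 0 0 0;0 0 -0.8 0 0 0;0 0 -1 0 0 0;0 0 -0.9 0 0 0;0 0 0 0 0 -1;0 0 0 0 0 -1", grip=-1)

```text
time: 30.82
tool_pos: [0.4904, -0.2652, 0.0684]
ee_rot: [0.695, 0.719, 0.0, 0.002]
wrist_force: [-0.0, -0.1, -0.9]
opening: 0.998
grip_force: 0.0
```

carry_out(commands="0 0 0 0 0 -1;0 0 0 0 0 -1;0 0 0 0 0 -1;0 0 0 0 0 -1;0 0 0 0 0 -1;0 0 0 0 0 -1;0 0 0 0 0 -1;0 0 0 0 0 -1;0 0 0 0 0 -1;0 0 0 0 0 -1", grip=-0.3)

```text
time: 31.65
tool_pos: [0.4891, -0.2649, 0.0669]
ee_rot: [0.167, 0.986, -0.0, 0.0]
wrist_force: [0.4, 0.0, 0.3]
opening: 0.649
grip_force: 0.0
```

carry_out(commands="0 0 0 0 0 -1;0 0 0 0 0 -0.1;0 0 0 0 0 0;0 0 0 0 0 0")

```text
time: 31.98
tool_pos: [0.4892, -0.2647, 0.0665]
ee_rot: [0.106, 0.994, -0.0, 0.0]
wrist_force: [-0.2, -0.5, 1.0]
opening: 0.65
grip_force: 0.0
```

```bash
python3 - <<'E'
from h import *
go(.489,-.2646,-.015,78)
w=snap('wrist','w15');o=get_obs();T=np.array(o['tool_pos'])
X=lambda a,b,z:np.array([.489,-.2646,z])+a*np.array([.978,-.207,0])+b*np.array([.207,.978,0])
print([proj(w,X(a,b,.024),True).round().tolist() for a in(-.029,.029) for b in (-.014,.014)],proj(w,X(0,0,.024),True))
h=cv2.cvtColor(w['color'],cv2.COLOR_BGR2HSV);p=proj(w,X(0,0,.024),True)
for t in (130,160,190):
    m=((h[...,2]>t)&(h[...,1]<40)).astype(np.uint8)
    for k in cv2.findContours(m,0,1)[0]:
        r=cv2.minAreaRect(k)
        if cv2.contourArea(k)>300 and np.hypot(*(np.array(r[0])-p))<25: print(t,cv2.contourArea(k),r,plane_rect(w,k,.024,True))
E
```

```text
T [ 0.4892 -0.2647  0.0665] yaw 77.79 R [[-0.977, 0.211, 0.0], [0.211, 0.977, -0.0], [-0.0, -0.0, -1.0]] q [ 0.14  0.5   0.37  1.92 -0.25  0.76  2.  ] op 0.6501509816469508 units [0.01 0.   2.72] rot -0.03
[[235.0, 165.0], [275.0, 165.0], [237.0, 241.0], [274.0, 240.0]] [255.36213645 204.2065266 ]
130 5492.0 ((261.57183837890625, 220.354248046875), (95.69429779052734, 113.02352905273438), 26.23194122314453) (array([ 504.2, -264. ]), array([71.4, 88.1]), np.float32(140.7))
160 1095.0 ((254.5, 222.0), (32.0, 37.0), 90.0) (array([ 502.7, -268.2]), array([25.5, 28. ]), np.float32(77.7))
190 1064.0 ((254.5, 222.0), (32.0, 37.0), 90.0) (array([ 502.7, -268.3]), array([25.5, 27.9]), np.float32(77.8))
```

The blank stands on the bench with its centre near (0.490, -0.265) and its edges at 77.8°. Regrip across its sides, with the tips about 10 mm above the bench.

carry_out(commands="-0.03 0 0.8 0 0 -0.03;0 0 0.8 0 0 0;0 0 0.7 0 0 0;0 0 0.4 0 0 0;0 0 0 0 0 0;0 0 0 0 0 0")

```text
time: 32.53
tool_pos: [0.4898, -0.2647, -0.0149]
ee_rot: [0.103, 0.995, 0.0, -0.001]
wrist_force: [0.4, -0.7, -0.3]
opening: 0.649
grip_force: 0.0
```

carry_out(commands="0 0 0 0 0 0;0 0 0 0 0 0;0 0 0 0 0 0;0 0 0 0 0 0;0 0 0 0 0 0;0 0 0 0 0 0", grip=1)

```text
time: 33.03
tool_pos: [0.4911, -0.2652, -0.0134]
ee_rot: [0.103, 0.995, -0.0, 0.001]
wrist_force: [-0.8, 0.0, 4.8]
opening: 0.316
grip_force: 59.5
```

carry_out(commands="0 0 -0.3 0 0 0;0 0 -0.6 0 0 0;0 0 -1 0 0 0;0 0 -1 0 0 0;0 0 -1 0 0 0;0 0 -1 0 0 0;0 0 -1 0 0 0;0 0 -1 0 0 0;0 0 -1 0 0 0;0 0 0 0 0 0")

```text
time: 33.87
tool_pos: [0.4925, -0.2665, 0.2292]
ee_rot: [0.103, 0.995, -0.001, 0.005]
wrist_force: [1.0, -1.4, -0.6]
opening: 0.305
grip_force: 59.3
```

```bash
python3 - <<'E'
from h import *
go(.543,.042,.21,107.8);o=get_obs();print(o['grip_force'])
w=snap('wrist','w16');T=np.array(o['tool_pos']);R=Ro.from_quat(o['ee_rot']).as_matrix()
P=lambda a,b,zo:proj(w,T+[0,0,zo]+a*R[:,0]+b*R[:,1],True)
for zo in (.019,.0385): print([P(a,b,zo).round().tolist() for a in(-.029,-.024,0,.024,.029) for b in (-.014,.014)])
g=cv2.cvtColor(w['color'],cv2.COLOR_BGR2GRAY)
for c in (236,246,256,266,276): print(c,[(r,int(g[r,c])) for r in range(190,330,4)])
E
```

```text
T [ 0.4925 -0.2665  0.2292] yaw 78.19 R [[-0.979, 0.205, 0.009], [0.205, 0.979, -0.003], [-0.01, -0.001, -1.0]] q [ 0.07  0.32  0.44  1.74 -0.15  1.11  1.92] op 0.3053657939759346 units [ 0.46 10.41  0.62] rot -4.31
59.25166368484497
[[231.0, 285.0], [280.0, 285.0], [231.0, 278.0], [280.0, 278.0], [229.0, 240.0], [282.0, 240.0], [228.0, 196.0], [283.0, 196.0], [228.0, 187.0], [283.0, 187.0]]
[[229.0, 306.0], [283.0, 305.0], [228.0, 298.0], [283.0, 298.0], [226.0, 257.0], [285.0, 257.0], [224.0, 209.0], [287.0, 209.0], [224.0, 198.0], [288.0, 198.0]]
236 [(190, 138), (194, 141), (198, 143), (202, 143), (206, 142), (210, 143), (214, 144), (218, 143), (222, 144), (226, 143), (230, 142), (234, 143), (238, 143), (242, 143), (246, 142), (250, 88), (254, 107), (258, 141), (262, 142), (266, 140), (270, 142), (274, 139), (278, 139), (282, 141), (286, 140), (290, 140), (294, 233), (298, 104), (302, 105), (306, 105), (310, 103), (314, 47), (318, 49), (322, 46), (326, 40)]
246 [(190, 134), (194, 143), (198, 141), (202, 143), (206, 143), (210, 143), (214, 145), (218, 74), (222, 81), (226, 54), (2
[... 831 characters left out ...]
(234, 116), (238, 144), (242, 145), (246, 142), (250, 93), (254, 107), (258, 145), (262, 143), (266, 146), (270, 116), (274, 75), (278, 96), (282, 248), (286, 243), (290, 243), (294, 225), (298, 120), (302, 127), (306, 127), (310, 130), (314, 132), (318, 53), (322, 49), (326, 45)]
276 [(190, 137), (194, 142), (198, 142), (202, 142), (206, 145), (210, 143), (214, 142), (218, 143), (222, 146), (226, 144), (230, 144), (234, 143), (238, 143), (242, 141), (246, 140), (250, 99), (254, 99), (258, 138), (262, 139), (266, 140), (270, 137), (274, 247), (278, 241), (282, 240), (286, 242), (290, 241), (294, 227), (298, 118), (302, 123), (306, 130), (310, 118), (314, 49), (318, 53), (322, 48), (326, 49)]
```

The blank is held with its centre groove about 2.4 mm from the TCP along +tool x. On towards the nest, stopping short at its side to measure it from near.

carry_out(commands="-0.15 0.9 0 0 0 0;-0.15 0.92 0 0 0 0;-0.15 0.92 0 0 0 0;-0.15 0.92 0 0 0 0;-0.15 0.92 0 0 0 0;-0.15 0.92 0 0 0 0;-0.15 0.92 0 0 0 0;-0.15 0.9 0 0 0 0;0 0 0 0 0 -0.86;0 0 0 0 0 -0.86")

```text
time: 34.75
tool_pos: [0.5698, -0.0543, 0.2213]
ee_rot: [-0.005, 1.0, 0.0, -0.001]
wrist_force: [-0.3, -0.9, -1.6]
opening: 0.314
grip_force: 59.4
```

carry_out(commands="0 0 0 0 0 -0.86;0 0 0 0 0 -0.86;0 0 0 0 0 -0.87;0 0 0 0 0 0;0 0 0 0 0 0;0 0 0 0 0 0")

```text
time: 35.25
tool_pos: [0.5698, -0.0572, 0.2219]
ee_rot: [-0.153, 0.988, 0.0, -0.0]
wrist_force: [0.3, 0.2, -1.3]
opening: 0.311
grip_force: 59.3
```

```bash
python3 - <<'E'
from h import *
go(.5435,.041,.21,107.8)
w=snap('wrist','w17');print((-w['R'].T@w['t']).round(3))
u=np.array([.952,.306,0]);v=np.array([-.306,.952,0])
N=np.array([.5435,.041,0]);P=lambda a,b,z:proj(w,N+a*u+b*v+[0,0,z],True)
print('corners',[P(a,b,.008).round(1).tolist() for a in(-.08,.08) for b in(-.035,.035)],'seat',[P(a,b,.03).round(1).tolist() for a in(-.027,.027) for b in(-.012,.012)])
# nest-base corners by rectified top view at z=.008
def rect(z,h=110,px=2):
    gx,gy=np.meshgrid(np.arange(-h,h,1/px),np.arange(-h,h,1/px))
    K=w['intrinsics'];Q=(N[:,None]+u[:,None]*gx.ravel()/1e3+v[:,None]*gy.ravel()/1e3);Q[2]=z
    c=w['R']@Q+np.array(w['t'])[:,None];n=np.hypot(c[0],c[1]);r=np.arctan2(n,c[2])
    m=np.stack([K[0,0]*c[0]/n*r+K[0,2],K[1,1]*c[1]/n*r+K[1,2]]).reshape(2,*gx.shape).astype(np.float32)
    return cv2.remap(w['color'],m[0],m[1],cv2.INTER_LINEAR)
t=rect(.008);np.save('rect8.npy',t);g=cv2.cvtColor(t,cv2.COLOR_BGR2GRAY)
G=lambda x,y:g[int((y+110)*2),int((x+110)*2)]
for y in (-25,0,25): print('row y',y,'left',[int(G(x,y)) for x in np.arange(-92,-68,1)],'right',[int(G(x,y)) for x in np.arange(68,92,1)])
for x in (-70,-50,50,70): print('col x',x,'low',[int(G(x,y)) for y in np.arange(-46,-24,1)],'high',[int(G(x,y)) for y in np.arange(24,46,1)])
E
```

```text
T [ 0.5698 -0.0572  0.2219] yaw 107.66 R [[-0.953, -0.303, -0.001], [-0.303, 0.953, 0.0], [0.001, 0.0, -1.0]] q [-0.18  0.34  0.25  1.7  -0.09  1.11  1.98] op 0.31086921522346883 units [-0.16  3.38  0.4 ] rot -0.02
[ 0.507 -0.078  0.386]
corners [[306.8, 106.7], [358.8, 109.1], [303.1, 225.7], [351.3, 224.6]] seat [[327.5, 150.2], [346.0, 150.6], [325.4, 192.7], [343.4, 192.6]]
row y -25 left [201, 152, 118, 120, 121, 123, 123, 123, 128, 132, 128, 114, 93, 124, 141, 144, 142, 144, 174, 193, 177, 112, 84, 106] right [161, 212, 200, 178, 158, 149, 185, 207, 169, 148, 135, 131, 119, 111, 108, 108, 110, 115, 119, 123, 126, 123, 120, 115]
row y 0 left [232, 225, 218, 234, 243, 239, 216, 161, 137, 132, 135, 123, 101, 100, 109, 104, 91, 87, 88, 88, 86, 86, 86, 86] right [107, 107, 107, 106, 106, 106, 105, 103, 118, 144, 184, 206, 217, 214, 213, 206, 181, 147, 121, 116, 116, 117, 118, 119]
row y 25 left [146, 150, 145, 135, 130, 126, 125, 125, 125, 127, 128, 125, 110, 106, 116, 133, 133, 124, 111, 102, 119, 128, 131, 135] right [121, 135, 156, 176, 186, 195, 206, 202, 184, 153, 136, 128, 123
[... 313 characters left out ...]
2, 132, 132, 132, 132, 128, 127, 128, 130, 131, 110, 98, 107, 132, 145, 146, 144, 143, 144, 142, 141, 141] high [131, 130, 130, 130, 130, 129, 129, 130, 131, 132, 131, 127, 126, 126, 127, 127, 129, 130, 133, 132, 132, 133]
col x 50 low [116, 114, 115, 118, 121, 124, 127, 128, 122, 99, 100, 122, 134, 138, 140, 142, 143, 142, 139, 137, 137, 138] high [200, 184, 157, 129, 126, 129, 135, 135, 135, 134, 125, 123, 131, 131, 129, 122, 120, 120, 120, 123, 125, 126]
col x 70 low [119, 121, 122, 120, 119, 118, 120, 120, 109, 83, 106, 127, 140, 129, 130, 164, 229, 188, 160, 152, 163, 200] high [139, 156, 163, 149, 144, 154, 160, 151, 124, 123, 124, 129, 126, 122, 120, 123, 126, 127, 123, 119, 117, 116]
```

```bash
python3 - <<'E'
from h import *
w=load('w17');a=np.radians(16.7);u=np.array([np.cos(a),np.sin(a),0]);v=np.array([-np.sin(a),np.cos(a),0]);N=np.array([.5437,.0403,0])
g=cv2.cvtColor(w['color'],cv2.COLOR_BGR2GRAY)
def G(x,y,z):
    p=proj(w,N+x/1e3*u+y/1e3*v+[0,0,z],True);return int(cv2.getRectSubPix(g,(1,1),(float(p[0]),float(p[1])))[0,0])
for x in (-8,0,8): print('seat v',x,[(y,G(x,y,.03)) for y in range(-20,21,1)])
for y in (-4,4): print('seat u',y,[(x,G(x,y,.03)) for x in range(-36,37,2)])
for x in (-22,22): print('guide top v',x,[(y,G(x,y,.048)) for y in range(-28,29,1)])
for y in (-32,-28,28,32): print('plate u',y,[(x,G(x,y,.008)) for x in list(range(-86,-73))+list(range(74,87))])
for x in (-74,-60,-40,40,60,74): print('plate v',x,[(y,G(x,y,.008)) for y in list(range(-40,-30))+list(range(30,40))])
E
```

```text
seat v -8 [(-20, 136), (-19, 140), (-18, 111), (-17, 98), (-16, 98), (-15, 104), (-14, 104), (-13, 103), (-12, 118), (-11, 162), (-10, 246), (-9, 237), (-8, 233), (-7, 231), (-6, 229), (-5, 229), (-4, 228), (-3, 227), (-2, 227), (-1, 230), (0, 229), (1, 230), (2, 231), (3, 229), (4, 227), (5, 226), (6, 227), (7, 226), (8, 226), (9, 229), (10, 232), (11, 234), (12, 204), (13, 161), (14, 128), (15, 129), (16, 130), (17, 131), (18, 132), (19, 133), (20, 132)]
seat v 0 [(-20, 130), (-19, 110), (-18, 91), (-17, 85), (-16, 99), (-15, 105), (-14, 104), (-13, 102), (-12, 108), (-11, 190), (-10, 227), (-9, 237), (-8, 234), (-7, 231), (-6, 228), (-5, 227), (-4, 228), (-3, 227), (-2, 228), (-1, 229), (0, 230), (1, 229), (2, 231), (3, 229), (4, 227), (5, 226), (6, 227), (7, 227), (8, 229), (9, 231), (10, 233), (11, 225), (12, 196), (13, 136), (14, 131), (15, 131), (16, 132), (17, 132), (18, 132), (19, 133), (20, 133)]
seat v 8 [(-20, 137), (-19, 130), (-18, 110), (-17, 94), (-16, 96), (-15, 104), (-14, 103), (-13, 102), (-12, 121), (-11, 171), (-10, 236), (-9, 233), (-8, 232), (-7, 231), (-6, 23
[... 4412 characters left out ...]
40, 115), (-39, 120), (-38, 123), (-37, 128), (-36, 105), (-35, 91), (-34, 96), (-33, 127), (-32, 138), (-31, 140), (30, 128), (31, 133), (32, 135), (33, 135), (34, 133), (35, 124), (36, 123), (37, 124), (38, 121), (39, 123)]
plate v 60 [(-40, 117), (-39, 118), (-38, 119), (-37, 119), (-36, 93), (-35, 82), (-34, 90), (-33, 125), (-32, 136), (-31, 141), (30, 85), (31, 84), (32, 90), (33, 103), (34, 125), (35, 132), (36, 124), (37, 127), (38, 128), (39, 128)]
plate v 74 [(-40, 127), (-39, 134), (-38, 133), (-37, 119), (-36, 94), (-35, 75), (-34, 96), (-33, 127), (-32, 137), (-31, 136), (30, 128), (31, 143), (32, 169), (33, 199), (34, 172), (35, 138), (36, 122), (37, 123), (38, 127), (39, 124)]
```

The nest is measured well: plate edges at ±80 and ±34, seat width 23.7 mm at z = 30 mm as stated, guides symmetric. That puts its centre at (0.5443, 0.0411) with yaw 16.7°, so the TCP target is (0.5466, 0.0418) because of the 2.4 mm grip offset.

carry_out(commands="-0.06 0.85 0 0 0 0.14;-0.07 0.85 0 0 0 0;-0.07 0.85 0 0 0 0;-0.06 0.83 0 0 0 0;0 0 0.8 0 0 0;0 0 0.8 0 0 0;0 0 0.8 0 0 0;0 0 0.8 0 0 0;0 0 0.7 0 0 0;0 0 0.6 0 0 0")

```text
time: 36.13
tool_pos: [0.5471, 0.0421, 0.0856]
ee_rot: [-0.146, 0.989, -0.0, -0.001]
wrist_force: [0.3, 0.3, -1.2]
opening: 0.312
grip_force: 59.5
```

carry_out(commands="0 0 0.2 0 0 0;0 0 0 0 0 0;0 0 0 0 0 0;0 0 0 0 0 0")

```text
time: 36.47
tool_pos: [0.5487, 0.0422, 0.0824]
ee_rot: [-0.147, 0.989, 0.0, 0.001]
wrist_force: [-0.1, 0.1, -1.0]
opening: 0.313
grip_force: 59.4
```

```bash
python3 - <<'E'
from h import *
go(.5466,.0418,.06,106.7);o=get_obs();print(o['wrist_force'])
w=snap('wrist','w18');a=np.radians(16.7);u=np.array([np.cos(a),np.sin(a),0]);v=np.array([-np.sin(a),np.cos(a),0]);N=np.array([.5443,.0411,0])
g=cv2.cvtColor(w['color'],cv2.COLOR_BGR2GRAY)
def G(O,x,y,z):
    p=proj(w,O+x/1e3*u+y/1e3*v+[0,0,z],True);return int(cv2.getRectSubPix(g,(1,1),(float(p[0]),float(p[1])))[0,0])
T=np.array(o['tool_pos']);O=np.r_[N[:2],0]
print('blank u',[(x,G(O,x,8,T[2]+.0374)) for x in range(-34,34)])
print('blank v',[(y,G(O,-22,y,T[2]+.0374)) for y in range(-20,21)])
for y in (-30,30): print('plate u',[(x,G(O,x,y,.008)) for x in range(-86,-74)])
print('plate v',[(y,G(O,-60,y,.008)) for y in list(range(-40,-29))+list(range(30,40))])
E
```

```text
T [0.5487 0.0422 0.0824] yaw 106.87 R [[-0.957, -0.29, 0.002], [-0.29, 0.957, 0.0], [-0.002, -0.0, -1.0]] q [-0.31  0.46  0.19  1.92 -0.12  0.78  1.81] op 0.3132291899955378 units [0.07 0.01 0.75] rot 0.03
[-0.12826595  0.10554267 -1.00575786]
blank u [(-34, 103), (-33, 125), (-32, 131), (-31, 128), (-30, 127), (-29, 128), (-28, 132), (-27, 140), (-26, 139), (-25, 139), (-24, 138), (-23, 139), (-22, 138), (-21, 141), (-20, 141), (-19, 141), (-18, 141), (-17, 143), (-16, 142), (-15, 141), (-14, 142), (-13, 142), (-12, 142), (-11, 143), (-10, 141), (-9, 140), (-8, 141), (-7, 141), (-6, 143), (-5, 141), (-4, 140), (-3, 142), (-2, 141), (-1, 141), (0, 143), (1, 112), (2, 76), (3, 84), (4, 137), (5, 142), (6, 141), (7, 141), (8, 142), (9, 145), (10, 142), (11, 144), (12, 141), (13, 212), (14, 251), (15, 247), (16, 245), (17, 245), (18, 246), (19, 244), (20, 244), (21, 244), (22, 244), (23, 244), (24, 244), (25, 244), (26, 222), (27, 226), (28, 163), (29, 141), (30, 153), (31, 146), (32, 141), (33, 144)]
blank v [(-20, 109), (-19, 88), (-18, 130), (-17, 129), (-16, 130), (-15, 133), (-14, 
[... 207 characters left out ...]
137), (6, 140), (7, 137), (8, 138), (9, 138), (10, 138), (11, 136), (12, 134), (13, 134), (14, 132), (15, 131), (16, 135), (17, 134), (18, 111), (19, 116), (20, 110)]
plate u [(-86, 75), (-85, 74), (-84, 75), (-83, 74), (-82, 74), (-81, 74), (-80, 71), (-79, 77), (-78, 80), (-77, 80), (-76, 77), (-75, 85)]
plate u [(-86, 123), (-85, 124), (-84, 128), (-83, 124), (-82, 124), (-81, 121), (-80, 108), (-79, 129), (-78, 136), (-77, 135), (-76, 132), (-75, 143)]
plate v [(-40, 70), (-39, 71), (-38, 71), (-37, 68), (-36, 69), (-35, 66), (-34, 74), (-33, 77), (-32, 75), (-31, 77), (-30, 75), (30, 134), (31, 136), (32, 135), (33, 132), (34, 118), (35, 115), (36, 116), (37, 116), (38, 120), (39, 123)]
```

The blank's groove lies 2 mm to +u of the nest centre, which is exactly the TCP's present error. Correct that and go down to just above the rollers.

carry_out(commands="0.07 0.01 0.3 0 0 0.03;0 0 0.4 0 0 0;0 0 0.3 0 0 0;0 0 0 0 0 0;0 0 0 0 0 0;0 0 0 0 0 0")

```text
time: 37.02
tool_pos: [0.5456, 0.0418, 0.0513]
ee_rot: [-0.145, 0.989, 0.0, -0.0]
wrist_force: [-1.5, 0.7, -1.2]
opening: 0.311
grip_force: 59.5
```

```bash
python3 - <<'E'
from h import *
go(.5466,.0418,.0166,106.7);o=get_obs();print(o['wrist_force'])
E
```

```text
T [0.5456 0.0418 0.0513] yaw 106.69 R [[-0.958, -0.287, -0.0], [-0.287, 0.958, 0.0], [0.0, 0.0, -1.0]] q [-0.3   0.5   0.18  1.95 -0.13  0.71  1.81] op 0.3109112562431175 units [-0.03 -0.01  1.16] rot -0.0
[-1.48878886  0.73645295 -1.22506098]
```

carry_out(commands="-0.03 0 0.15 0 0 0;0 0 0.15 0 0 0;0 0 0.15 0 0 0;0 0 0 0 0 0;0 0 0 0 0 0")

```text
time: 37.43
tool_pos: [0.5463, 0.0418, 0.0376]
ee_rot: [-0.145, 0.989, -0.0, -0.0]
wrist_force: [-0.4, -1.5, -2.3]
opening: 0.312
grip_force: 59.4
```

carry_out(commands="0 0 0.15 0 0 0;0 0 0.15 0 0 0;0 0 0.1 0 0 0;0 0 0 0 0 0;0 0 0 0 0 0")

```text
time: 37.85
tool_pos: [0.5461, 0.0418, 0.0251]
ee_rot: [-0.145, 0.989, -0.0, -0.001]
wrist_force: [-0.2, -2.0, -3.4]
opening: 0.314
grip_force: 59.2
```

carry_out(commands="0 0 0.12 0 0 0;0 0 0.1 0 0 0;0 0 0 0 0 0;0 0 0 0 0 0;0 0 0 0 0 0")

```text
time: 38.27
tool_pos: [0.5459, 0.0418, 0.0185]
ee_rot: [-0.145, 0.989, -0.0, -0.001]
wrist_force: [0.7, -2.5, -13.3]
opening: 0.309
grip_force: 59.7
```

```bash
python3 - <<'E'
from h import *
go(.5466,.0418,.0166,106.7);o=get_obs();print(o['wrist_force'],o['moment'])
w=snap('wrist','w19');a=np.radians(16.7);u=np.array([np.cos(a),np.sin(a),0]);v=np.array([-np.sin(a),np.cos(a),0]);O=np.array([.5443,.0411,0])
g=cv2.cvtColor(w['color'],cv2.COLOR_BGR2GRAY);T=o['tool_pos']
def G(x,y,z):
    p=proj(w,O+x/1e3*u+y/1e3*v+[0,0,z],True);return int(cv2.getRectSubPix(g,(1,1),(float(p[0]),float(p[1])))[0,0])
for y in (0,8): print('top u',y,[(x,G(x,y,T[2]+.0374)) for x in range(-50,50,1)])
E
```

```text
T [0.5459 0.0418 0.0185] yaw 106.69 R [[-0.958, -0.287, -0.001], [-0.287, 0.958, -0.0], [0.001, -0.0, -1.0]] q [-0.29  0.55  0.16  1.97 -0.14  0.64  1.82] op 0.3087468725985524 units [-0.02 -0.01  0.06] rot -0.0
[  0.72642917  -2.47284845 -13.26935373] [-0.49081395 -0.2495258  -0.03641694]
top u 0 [(-50, 70), (-49, 70), (-48, 69), (-47, 66), (-46, 66), (-45, 66), (-44, 66), (-43, 68), (-42, 70), (-41, 104), (-40, 107), (-39, 110), (-38, 113), (-37, 114), (-36, 118), (-35, 122), (-34, 121), (-33, 121), (-32, 118), (-31, 118), (-30, 117), (-29, 114), (-28, 113), (-27, 110), (-26, 105), (-25, 133), (-24, 139), (-23, 138), (-22, 139), (-21, 139), (-20, 119), (-19, 74), (-18, 74), (-17, 45), (-16, 43), (-15, 46), (-14, 44), (-13, 41), (-12, 44), (-11, 45), (-10, 42), (-9, 74), (-8, 75), (-7, 89), (-6, 142), (-5, 140), (-4, 139), (-3, 142), (-2, 134), (-1, 80), (0, 77), (1, 117), (2, 139), (3, 139), (4, 139), (5, 142), (6, 118), (7, 76), (8, 79), (9, 60), (10, 52), (11, 50), (12, 51), (13, 52), (14, 52), (15, 51), (16, 60), (17, 113), (18, 126), (19, 174), (20, 247), (21, 243), (22, 243), 
[... 690 characters left out ...]
, 141), (-15, 143), (-14, 142), (-13, 142), (-12, 140), (-11, 141), (-10, 143), (-9, 141), (-8, 143), (-7, 142), (-6, 141), (-5, 142), (-4, 141), (-3, 142), (-2, 136), (-1, 79), (0, 76), (1, 118), (2, 141), (3, 144), (4, 142), (5, 141), (6, 143), (7, 143), (8, 142), (9, 141), (10, 139), (11, 139), (12, 141), (13, 182), (14, 249), (15, 244), (16, 244), (17, 244), (18, 244), (19, 244), (20, 243), (21, 243), (22, 244), (23, 235), (24, 228), (25, 173), (26, 74), (27, 81), (28, 87), (29, 92), (30, 101), (31, 109), (32, 123), (33, 134), (34, 159), (35, 168), (36, 177), (37, 135), (38, 51), (39, 54), (40, 54), (41, 52), (42, 55), (43, 52), (44, 52), (45, 51), (46, 52), (47, 47), (48, 47), (49, 49)]
```

The groove is at u = -0.3 mm, so it is centred, and both rollers already lie over the ends (inner edges at ±25, blank half length 29). There is about 2 mm to go to full depth.

carry_out(commands="0 0 0.05 0 0 0;0 0 0.03 0 0 0;0 0 0 0 0 0;0 0 0 0 0 0")

```text
time: 38.65
tool_pos: [0.5465, 0.042, 0.0167]
ee_rot: [-0.145, 0.989, -0.0, 0.0]
wrist_force: [0.4, -2.3, -9.2]
opening: 0.312
grip_force: 59.9
```

The force is downward on the tool, so the rollers are pulling the blank in and the seat is not yet touched. Continue.

carry_out(commands="0 0 0.04 0 0 0;0 0 0.03 0 0 0;0 0 0 0 0 0;0 0 0 0 0 0")

```text
time: 38.98
tool_pos: [0.5465, 0.042, 0.0166]
ee_rot: [-0.145, 0.989, 0.0, 0.0]
wrist_force: [-8.6, -2.3, 19.3]
opening: 0.309
grip_force: 63.5
```

The blank is seated: TCP at 0.0166 as predicted, with the seat pushing back. I'll hold, check the rollers, then let go.

carry_out(commands="0 0 -0.02 0 0 0;0 0 0 0 0 0;0 0 0 0 0 0;0 0 0 0 0 0")

```text
time: 39.32
tool_pos: [0.5465, 0.042, 0.0166]
ee_rot: [-0.145, 0.989, 0.0, 0.0]
wrist_force: [-5.3, -3.2, 11.4]
opening: 0.31
grip_force: 62.4
```

```bash
python3 - <<'E'
from h import *
o=get_obs();print(o['tool_pos'],o['wrist_force'],o['grip_force'])
w=snap('wrist','w20');a=np.radians(16.7);u=np.array([np.cos(a),np.sin(a),0]);v=np.array([-np.sin(a),np.cos(a),0]);O=np.array([.5443,.0411,0])
g=cv2.cvtColor(w['color'],cv2.COLOR_BGR2GRAY)
def G(x,y,z):
    p=proj(w,O+x/1e3*u+y/1e3*v+[0,0,z],True);return int(cv2.getRectSubPix(g,(1,1),(float(p[0]),float(p[1])))[0,0])
for z in (.054,.060): print('u',z,[(x,G(x,0,z)) for x in list(range(-46,-18))+list(range(-4,4))+list(range(17,46))])
E
```

```text
[0.54652272 0.04201181 0.01660554] [-5.32278757 -3.22246601 11.3725044 ] 62.39962577819824
u 0.054 [(-46, 72), (-45, 73), (-44, 65), (-43, 66), (-42, 66), (-41, 65), (-40, 66), (-39, 102), (-38, 107), (-37, 108), (-36, 111), (-35, 115), (-34, 119), (-33, 121), (-32, 122), (-31, 125), (-30, 125), (-29, 122), (-28, 120), (-27, 117), (-26, 115), (-25, 115), (-24, 113), (-23, 108), (-22, 138), (-21, 139), (-20, 141), (-19, 89), (-4, 142), (-3, 141), (-2, 143), (-1, 110), (0, 77), (1, 81), (2, 136), (3, 141), (17, 71), (18, 123), (19, 126), (20, 218), (21, 245), (22, 244), (23, 230), (24, 138), (25, 111), (26, 107), (27, 108), (28, 116), (29, 129), (30, 138), (31, 149), (32, 160), (33, 170), (34, 180), (35, 190), (36, 200), (37, 211), (38, 220), (39, 196), (40, 74), (41, 51), (42, 53), (43, 53), (44, 52), (45, 50)]
u 0.06 [(-46, 73), (-45, 66), (-44, 66), (-43, 66), (-42, 65), (-41, 65), (-40, 105), (-39, 108), (-38, 108), (-37, 112), (-36, 116), (-35, 118), (-34, 122), (-33, 125), (-32, 130), (-31, 121), (-30, 121), (-29, 117), (-28, 113), (-27, 114), (-26, 112), (-25, 107), (-24, 138), (-23, 139), (-22, 141), (-21, 80), (-20, 77), (-19, 64), (-4, 112), (-3, 77), (-2, 85), (-1, 138), (0, 141), (1, 139), (2, 141), (3, 143), (17, 245), (18, 244), (19, 223), (20, 134), (21, 105), (22, 106), (23, 110), (24, 120), (25, 133), (26, 143), (27, 155), (28, 164), (29, 175), (30, 187), (31, 197), (32, 208), (33, 218), (34, 205), (35, 86), (36, 50), (37, 53), (38, 53), (39, 52), (40, 51), (41, 52), (42, 49), (43, 48), (44, 46), (45, 50)]
```

Both rollers sit symmetrically (centres about -31 and +31.5 mm) over the ends and the groove is at +0.4 mm. Letting go and withdrawing straight up.

carry_out(commands="0 0 0 0 0 0;0 0 0 0 0 0;0 0 0 0 0 0;0 0 0 0 0 0;0 0 0 0 0 0;0 0 -0.1 0 0 0;0 0 -0.3 0 0 0;0 0 -0.6 0 0 0;0 0 -0.8 0 0 0;0 0 -1 0 0 0", grip=-0.2)

```text
time: 40.2
tool_pos: [0.5455, 0.0419, 0.0996]
ee_rot: [-0.145, 0.989, -0.0, -0.001]
wrist_force: [-0.4, -0.9, 0.5]
opening: 0.599
grip_force: 0.0
```

carry_out(commands="0 0 -1 0 0 0;0 0 -1 0 0 0;0 0 -1 0 0 0;0 0 -1 0 0 0;0 0 -1 0 0 0;0 0 0 0 0 0;0 0 0 0 0 0;0 0 0 0 0 0")

```text
time: 40.87
tool_pos: [0.5461, 0.042, 0.2492]
ee_rot: [-0.145, 0.989, 0.0, 0.0]
wrist_force: [-0.0, 0.4, -0.5]
opening: 0.603
grip_force: 0.0
```

```bash
python3 - <<'E'
from h import *
o=get_obs();print(o['tool_pos'],o['wrist_force'],o['opening'])
w=snap('wrist','w21');a=np.radians(16.7);u=np.array([np.cos(a),np.sin(a),0]);v=np.array([-np.sin(a),np.cos(a),0]);O=np.array([.5443,.0411,0])
g=cv2.cvtColor(w['color'],cv2.COLOR_BGR2GRAY)
def G(x,y,z):
    p=proj(w,O+x/1e3*u+y/1e3*v+[0,0,z],True);return int(cv2.getRectSubPix(g,(1,1),(float(p[0]),float(p[1])))[0,0])
print('u',[(x,G(x,0,.054)) for x in range(-46,46)])
for x in (-3,4): print('v',[(y,G(x,y,.054)) for y in range(-20,21)])
# spacer on pile
z=.018;h=cv2.cvtColor(w['color'],cv2.COLOR_BGR2HSV);p=proj(w,np.array([.5,.202,.018]),True);print(p)
m=((h[...,0]<20)&(h[...,1]>60)).astype(np.uint8)
for k in cv2.findContours(m,0,1)[0]:
    if cv2.contourArea(k)>200 and np.hypot(*(np.array(cv2.minAreaRect(k)[0])-p))<30: print(plane_rect(w,k,z,True),[(onz(w,c,z,True)[:2]*1000).round().tolist() for c in cv2.approxPolyDP(k,1.2,True).reshape(-1,2)])
E
```

```text
[0.54610768 0.04203784 0.24924828] [-0.04375818  0.39336982 -0.53994443] 0.602608701748687
u [(-46, 82), (-45, 80), (-44, 80), (-43, 81), (-42, 81), (-41, 79), (-40, 87), (-39, 105), (-38, 119), (-37, 124), (-36, 125), (-35, 129), (-34, 129), (-33, 129), (-32, 137), (-31, 168), (-30, 234), (-29, 229), (-28, 223), (-27, 213), (-26, 202), (-25, 194), (-24, 207), (-23, 243), (-22, 255), (-21, 255), (-20, 248), (-19, 219), (-18, 157), (-17, 126), (-16, 101), (-15, 83), (-14, 84), (-13, 88), (-12, 87), (-11, 87), (-10, 93), (-9, 110), (-8, 141), (-7, 199), (-6, 237), (-5, 254), (-4, 253), (-3, 254), (-2, 251), (-1, 218), (0, 193), (1, 201), (2, 247), (3, 253), (4, 254), (5, 253), (6, 249), (7, 228), (8, 161), (9, 125), (10, 102), (11, 86), (12, 85), (13, 88), (14, 86), (15, 85), (16, 89), (17, 113), (18, 143), (19, 197), (20, 246), (21, 255), (22, 255), (23, 243), (24, 194), (25, 132), (26, 126), (27, 149), (28, 167), (29, 180), (30, 193), (31, 205), (32, 214), (33, 221), (34, 225), (35, 226), (36, 226), (37, 223), (38, 218), (39, 212), (40, 189), (41, 154), (42, 122), (43, 103), (44, 101
[... 451 characters left out ...]
47), (20, 146)]
v [(-20, 94), (-19, 102), (-18, 101), (-17, 94), (-16, 93), (-15, 121), (-14, 209), (-13, 245), (-12, 255), (-11, 254), (-10, 254), (-9, 253), (-8, 254), (-7, 254), (-6, 253), (-5, 253), (-4, 253), (-3, 254), (-2, 254), (-1, 253), (0, 254), (1, 254), (2, 254), (3, 254), (4, 254), (5, 254), (6, 253), (7, 253), (8, 253), (9, 254), (10, 253), (11, 253), (12, 255), (13, 255), (14, 153), (15, 99), (16, 98), (17, 125), (18, 148), (19, 148), (20, 148)]
[371.73069684 164.80473263]
(array([499.4, 199.9]), array([38.4, 67.7]), np.float32(0.3)) [[470.0, 181.0], [531.0, 181.0], [533.0, 184.0], [532.0, 214.0], [529.0, 214.0], [529.0, 219.0], [507.0, 215.0], [468.0, 217.0], [466.0, 193.0]]
```

The blank lies home: sides at ±14 mm and groove at +0.3 mm. One last check of the spacer's angle from straight edges before I hand in.

```bash
python3 - <<'E'
from h import *
z=.018
for n in ('w12','w21','side_'):
    if n=='side_': w=snap('side','side21');f=False
    else: w=load(n);f=True
    p=proj(w,np.array([.5,.202,z]),f).astype(int);s=34 if f else 24
    g=cv2.resize(w['color'][p[1]-s:p[1]+s,p[0]-s:p[0]+s].max(2),None,fx=5,fy=5,interpolation=cv2.INTER_CUBIC)
    for l in cv2.createLineSegmentDetector(sigma_scale=.6).detect(g)[0].reshape(-1,4):
        A,B=[onz(w,(p[0]-s+q[0]/5,p[1]-s+q[1]/5),z,f) for q in (l[:2],l[2:])];n_=np.linalg.norm(A-B)*1000;M=(A+B)[:2]*500
        if n_>17 and np.hypot(M[0]-500,M[1]-201)<42: print(n,'len',n_.round(),'ang',(np.degrees(np.arctan2(*(B-A)[1::-1]))%180).round(1),'mid',M.round())
E
```

```text
w12 len 51.0 ang 175.8 mid [506. 187.]
w21 len 52.0 ang 175.5 mid [498. 188.]
side_ len 21.0 ang 83.8 mid [464. 210.]
side_ len 17.0 ang 175.9 mid [506. 239.]
side_ len 19.0 ang 175.6 mid [497. 221.]
```

An edge still reads -4.4°. To tell whether it belongs to the spacer or to the lower plates, I'll compare with the pictures from before the placing.

```bash
python3 - <<'E'
from h import *
for n,z in (('side1',.012),('side7',.012),('side9',.018),('side21',.018),('wrist1',.012),('wrist7',.012),('wrist10',.018),('w12',.018),('w17',.018),('w21',.018)):
    w=load(n);f=n[0]=='w'
    p=proj(w,np.array([.5,.202,z]),f).astype(int);s=34 if f else 24
    if not(s<p[0]<512-s and s<p[1]<384-s): print(n,'out');continue
    c=w['color'][p[1]-s:p[1]+s,p[0]-s:p[0]+s]
    for ch,im in (('max',c.max(2)),('hue',cv2.cvtColor(c,cv2.COLOR_BGR2HSV)[...,1]),('b',c[...,0])):
        L=cv2.createLineSegmentDetector(sigma_scale=.6).detect(cv2.resize(im,None,fx=5,fy=5,interpolation=cv2.INTER_CUBIC))[0]
        for l in ([] if L is None else L.reshape(-1,4)):
            A,B=[onz(w,(p[0]-s+q[0]/5,p[1]-s+q[1]/5),z,f) for q in (l[:2],l[2:])];n_=np.linalg.norm(A-B)*1000;M=(A+B)[:2]*500
            a=(np.degrees(np.arctan2(*(B-A)[1::-1]))+45)%90-45
            if n_>15 and abs(M[0]-500)<40 and abs(M[1]-202)<24: print(n,ch,'len',n_.round(),'ang',a.round(1),'mid',M.round())
E
```

```text
side1 max len 23.0 ang 9.3 mid [463. 206.]
side1 max len 18.0 ang 10.1 mid [491. 222.]
side1 hue len 55.0 ang 7.7 mid [503. 194.]
side1 hue len 15.0 ang 18.7 mid [462. 198.]
side1 hue len 31.0 ang 7.6 mid [528. 213.]
side1 b len 31.0 ang 6.3 mid [528. 214.]
side1 b len 18.0 ang 13.0 mid [498. 193.]
side7 max len 24.0 ang 9.3 mid [463. 206.]
side7 max len 18.0 ang 9.9 mid [491. 222.]
side7 hue len 15.0 ang 21.5 mid [462. 197.]
side7 hue len 41.0 ang 8.3 mid [488. 192.]
side7 hue len 23.0 ang 4.1 mid [518. 195.]
side7 hue len 29.0 ang 7.8 mid [528. 213.]
side7 b len 31.0 ang 6.7 mid [528. 214.]
side7 b len 18.0 ang 13.0 mid [498. 193.]
side9 max len 22.0 ang -7.1 mid [464. 209.]
side9 max len 32.0 ang -3.8 mid [513. 224.]
side9 hue len 28.0 ang -6.6 mid [529. 202.]
side9 hue len 29.0 ang -7.8 mid [475. 193.]
side9 hue len 38.0 ang -4.3 mid [508. 190.]
side9 b len 22.0 ang -8.6 mid [475. 193.]
side9 b len 19.0 ang -5.8 mid [530. 207.]
side9 b len 28.0 ang -3.6 mid [513. 190.]
side21 max len 21.0 ang -6.2 mid [464. 210.]
side21 max len 19.0 ang -4.4 mid [497. 221.]
side21 hue len 27.0 an
[... 1846 characters left out ...]
2. 218.]
w17 hue len 36.0 ang 2.0 mid [534. 197.]
w17 hue len 44.0 ang -4.2 mid [490. 219.]
w17 hue len 15.0 ang 18.5 mid [468. 185.]
w17 b len 28.0 ang 1.5 mid [534. 192.]
w17 b len 18.0 ang 0.1 mid [466. 187.]
w17 b len 29.0 ang -4.8 mid [483. 219.]
w17 b len 17.0 ang -0.2 mid [502. 221.]
w21 max len 52.0 ang -4.5 mid [498. 188.]
w21 max len 16.0 ang -0.8 mid [536. 224.]
w21 hue len 15.0 ang -2.9 mid [466. 196.]
w21 hue len 26.0 ang 5.3 mid [515. 219.]
w21 hue len 34.0 ang -4.0 mid [485. 219.]
w21 hue len 31.0 ang 0.9 mid [534. 199.]
w21 b len 18.0 ang -0.7 mid [535. 224.]
w21 b len 17.0 ang 0.4 mid [534. 206.]
w21 b len 23.0 ang -5.4 mid [516. 187.]
w21 b len 25.0 ang -5.0 mid [480. 190.]
```

The spacer sits at about -4.3° and the pile's top plate at about 7°. That is 11° apart, inside the 15° limit by well over the roughly 1° measuring error, and the plates are centred within about 2 mm. Everything is let go, so I'm handing in.

```bash
python3 -c "
from workcell import hand_in
print(hand_in())"
```

```text
the job is handed in; nothing more can be done
None
```

I handed the job in at about 41 s of the 70 s, with no verdict returned: the blank is home in the nest with both rollers closed over its ends, and the spacer lies on the pile, centred within about 2 mm but about 11° askew (limit 15°) because a pinch to square it barely helped.

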